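# Sort the stripped roller parts into their bins

## Robot

A 6-joint arm with a two-finger parallel gripper is mounted at the origin on the work surface. World frame = base frame: x ahead of the robot, y to its left, z up, the work surface at z = 0. Lengths are in mm, angles in degrees, forces in N, time in s.
With the tool pointing down it reaches from about 300 to 850 mm from the base axis. Payload 4.2 kg.
Tool frame: the origin (TCP) lies at the very end of the fingers, on their centre line; the grasp point (between the pads) lies 19 mm behind it; z points along the fingers, y is the line along which they close (so a half turn about z gives the same grasp; the last joint's range is limited). The gripper opens to 91 mm and grips with 3 to 60 N. Pads are 32 mm wide; open, the fingers measure 118 mm over their backs; the gripper's body (76 mm by 178 mm) begins 60 mm behind the grasp point.
Start: joints at [65.89, 18.312, 89.639, -0, 72.044, -1.146], TCP at [224.344, 529.449, 187.976] pointing down, gripper open.
Joint ranges: [-177.97, 177.97], [-48.28, 115.42], [12.27, 149.76], [-77.06, 257.06], [2.81, 150.46], [-146.56, 146.56]. Speed limits (degrees/s): [147.25, 147.25, 180, 180, 180, 180].

## Interface

Orientations are given as [roll, pitch, yaw] about the fixed x, y, z axes, in that order (R = Rz(yaw) Ry(pitch) Rx(roll)).
In Python, from workcell import env, grab_frame gives the robot as it stands. The module is installed in compiled form; this text tells all that it offers.
- The arm moves only by the tool move_arm, never from a script. Its argument "plan" is a list of rows, each an object of numbers: "tx", "ty", "tz": the shift along the tool's x, y, z in cm; "wx", "wy", "wz": the turn, a rotation vector about the tool's x, y, z in rad. In form: [{"tx": .., "ty": .., "tz": .., "wx": .., "wy": .., "wz": ..}, ...]. A call has 1 to 12 rows; each row shifts and turns the commanded pose from where the row before left it, along the tool's axes as they then stand; what a row does not reach is not made up. A row lasts 1/12 s, in which the tool goes at most 41.7 mm and 7.16 degrees, less where a joint would pass 70% of its speed; a pose out of reach is approached as far as the arm can. A call is refused whole if a number of a shift passes 4.17 or a number of a turn 0.125, either way. A call with a gripper value outside its range is refused whole. "gripper" is the finger opening in cm, from 0 to 9.12, set as the call begins (left out, the last holds). The fingers move at their own pace and stop on an object; "force" is the grip in N (left out, the last holds). Time passes only in rows, so rows that do not move let the fingers close. It gives the time, the measured TCP pose, the force, the opening and the grip force at its end, in the units of the state.
- env.state(): the state, without advancing time (a new reading comes with each control period).
- grab_frame(name): name is "scene" or "top" or "wrist"; returns a dict with "color" (420x560x3 uint8, red, green, blue), "vfov" (degrees; the focal length in pixels is half the picture's height over the tangent of half this angle, whatever the lens; pixels are square), "cx", "cy" (the principal point, pixels), "k1" (the pictures are not rectified: a ray, as slopes to the right and down, at radius r is drawn at 1 + k1 r^2 times it, then the intrinsics apply), "view" (4x4, takes a point from world to camera coordinates). Camera axes: x right, y up, looking along -z (the intrinsics and any distortion apply to the point x, -y, -z); pixel columns grow to the right and rows downward; lengths in mm; the calibration is good to about 2 mm. A picture is of the moment at which its call begins. There is no depth.
- env.job_done(): hands the job in; it is judged then, once.
The state is a dict: "time_s": time; "qpos": joint angles; "qvel": joint speeds; "effort": joint torques, N m; "ee_pos": TCP position; "ee_rot": TCP orientation; "force": force on the tool from outside, world axes, zero at the start; "torque": the same for the moment, N m; "gripper_width": finger opening in mm; "gripper_force": force on a finger pad.
Only numpy, scipy, OpenCV 4.12 (cv2) and the standard library are available. Lean on these libraries where they do the work, as an engineer would, in place of code of your own. Each camera call takes 0.05 s, during which the arm holds its last target. There are 200 camera calls.

## Task

Sort the stripped roller parts: put both chrome bearing races in the blue bin, the green end seal in the yellow bin, and the loose steel labyrinth cap, which you lift off the bearing housing, in the red bin. Everything must end up lying flat on the floor of its bin, the two races beside each other and the cap with its hub up. The races and the seal lie in the tote beneath its carrying handle: reach in under the handle at a slant without bumping it, and do not disturb the punch and the spanner.

Things in the scene. Friction and masses are not known exactly. Their poses are not given: they have to be found in the camera images.
- race1_center (a point): One chrome-bright steel bearing race, a plain ring 52 mm outside, 40 mm inside diameter, 18 mm tall, about 0.13 kg, lying flat in the tote at the start. The point is the centre of the ring (9 mm above its underside); z is the ring's axis.
- race2_center (a point): The other chrome-bright steel bearing race, a plain ring 52 mm outside, 40 mm inside diameter, 18 mm tall, about 0.13 kg, lying flat in the tote at the start. The point is the centre of the ring (9 mm above its underside); z is the ring's axis.
- seal_center (a point): Green plastic end seal, a thick ring 56 mm outside, 28 mm inside diameter, 18 mm tall, about 40 g, lying flat in the tote at the start. The point is its centre (9 mm above its underside); z is its axis.
- cap: Steel labyrinth cap, about 0.22 kg, round: a spigot 48 mm diameter from 0 to 8 mm above the origin, a flange 72 mm diameter from 8 to 15 mm, and a hub to grip, 36 mm diameter, from 15 to 38 mm. At the start it rests loosely by its flange on top of the housing with the spigot inside the bore. Origin: centre of the spigot's underside; z up through the hub.
- housing: Grey round roller bearing housing standing upright, 92 mm diameter, 60 mm tall, bore 64 mm, on a foot disc of 112 mm, fixed. Origin: centre of its underside; z up.
- blue_bin: Blue sheet-metal bin, open on top, 180 mm along its own x, 130 mm along its own y, 35 mm tall, walls and floor 5 mm thick, fixed to the bench. Origin: centre of its underside, so the inner floor is 5 mm above the origin; z up. For bearing races.
- yellow_bin: Yellow sheet-metal bin, open on top, 180 mm along its own x, 130 mm along its own y, 35 mm tall, walls and floor 5 mm thick, fixed to the bench. Origin: centre of its underside, so the inner floor is 5 mm above the origin; z up. For end seals.
- red_bin: Red sheet-metal bin, open on top, 180 mm along its own x, 130 mm along its own y, 35 mm tall, walls and floor 5 mm thick, fixed to the bench. Origin: centre of its underside, so the inner floor is 5 mm above the origin; z up. For labyrinth caps.
- tote: Green steel carrying tote, fixed: a long shallow tray 105 mm along its own x, 460 mm along its own y, walls 20 mm tall and 4 mm thick, floor 4 mm thick. The two races and the seal lie in a row along its y, about 100 mm apart, in any order. Origin: centre of its underside; x points away from the robot, z up.
- tote_handle: The tote's fixed carrying handle: a dark steel tube, 22 mm diameter with a 28 mm rubber grip, running along the tote's y straight above its middle line, axis 180 mm above the bench, on uprights at y = -232 and +232 mm. Same origin and axes as the tote. Do not bump it.
- pail: Red grease pail, 110 mm diameter, 110 mm tall, fixed, on the other side of the bench from the housing. Origin: centre of its underside.
- punch: Copper drift punch, 150 mm long, 18 mm thick, lying along its own x; origin mid-length on its underside. Leave it where it lies.
- spanner: Steel spanner lying along its own x on the bench. Leave it where it lies.

How it is judged (in metres and radians):
At the end, for the whole second after the job is handed in: Both races in the blue bin, the seal in the yellow bin, the cap in the red bin: within the walls, on the bin floor and not on another part (ring centres under 18 mm, cap origin under 10 mm above the bin's origin), within 0.15 rad of flat, the cap hub up and at rest (x of race1_center in the frame of blue_bin between -0.065 and 0.065 m and y of race1_center in the frame of blue_bin between -0.042 and 0.042 m and z of each of race1_center, race2_center in the frame of blue_bin below 0.018 m and angle between the z axis of each of race1_center, race2_center and the z axis of blue_bin, either way round below 0.15 rad and x of race2_center in the frame of blue_bin between -0.065 and 0.065 m and y of race2_center in the frame of blue_bin between -0.042 and 0.042 m and x of seal_center in the frame of yellow_bin between -0.065 and 0.065 m and y of seal_center in the frame of yellow_bin between -0.042 and 0.042 m and z of seal_center in the frame of yellow_bin below 0.018 m and angle between the z axis of seal_center and the z axis of yellow_bin, either way round below 0.15 rad and x of cap in the frame of red_bin between -0.065 and 0.065 m and y of cap in the frame of red_bin between -0.042 and 0.042 m and z of cap in the frame of red_bin below 0.01 m and angle between cap's own z axis and vertical below 0.15 rad and linear speed of cap below 0.02 m/s); the robot touches nothing.
It fails at once if the arm or gripper bumps the tote's handle with more than 15 N (contact force between any of the arm, the fingers and tote_handle above 15 N).
It fails at once if the punch or the spanner is moved more than 30 mm (distance of any of punch, spanner from where it was at the start of the episode above 0.03 m).
It also fails if it takes over 72 s, if anything falls off the work surface, if the arm or the gripper's body presses on something with over 40 N, if the wrist force passes 120 N, or if a joint passes its speed limit or range.

## Working session

There is one attempt and no reset: what is moved stays moved. The work goes in short steps, Python scripts to look and compute and a tool call to move; the robot and the scene stay as the last step left them, time stands still between calls to the robot, and variables do not carry over. Pictures are saved under pics/ and viewed, at most 10 in all, crops included, and the job is handed in when it is done.

Besides the shell and the picture viewer there is one more tool, called as name([rows], argument=value, ...), one row to a line, values as JSON. move_arm: Moves the arm, as the interface text tells. Its arguments: {"type":"object","properties":{"plan":{"type":"array","items":{"type":"object","properties":{"tx":{"type":"number"},"ty":{"type":"number"},"tz":{"type":"number"},"wx":{"type":"number"},"wy":{"type":"number"},"wz":{"type":"number"}}}},"gripper":{"type":"number"},"force":{"type":"number"}},"required":["plan"]}

```bash
mkdir -p pics; python3 - <<'E'
from workcell import env, grab_frame
import cv2,numpy as np,pickle
s=env.state();print({k:np.round(v,2) for k,v in s.items()})
for n in ["scene","top"]:
    f=grab_frame(n);pickle.dump(f,open(f"{n}.pkl","wb"))
    cv2.imwrite(f"pics/{n}0.png",f["color"][:,:,::-1])
    print(n,f["vfov"],f["cx"],f["cy"],f["k1"],np.round(f["view"],3).tolist())
E
```

```text
{'time_s': np.float64(0.0), 'qpos': array([65.89, 18.35, 89.71, -0.  , 72.04, -1.15]), 'qvel': array([-0.06, -0.03, -0.08, -0.01,  0.01, -0.02]), 'effort': array([ -0.  , -41.25, -23.2 ,   0.07,   0.05,  -0.  ]), 'ee_pos': array([224.12, 528.94, 187.14]), 'ee_rot': array([-179.9 ,   -0.  ,  157.04]), 'force': array([-0.48, -0.18,  0.27]), 'torque': array([ 0.06, -0.04,  0.02]), 'gripper_force': np.float64(0.0), 'gripper_width': np.float64(91.32)}
scene 45.701890696733344 275.5876397634718 217.4210113589574 -0.11913186951089749 [[-0.049, 0.999, 0.011, 39.152], [-0.764, -0.045, 0.644, 382.226], [0.644, 0.024, 0.765, -1488.455], [0.0, 0.0, 0.0, 1.0]]
top 51.249929834008135 278.34732687051184 205.9301709452575 0.02405088118979049 [[0.005, -1.0, -0.03, 11.764], [0.991, 0.001, 0.136, -575.287], [-0.136, -0.03, 0.99, -1207.885], [0.0, 0.0, 0.0, 1.0]]
```

View pics/scene0.png

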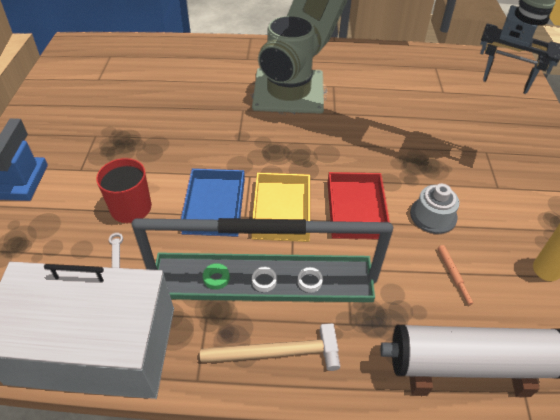

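View pics/top0.png

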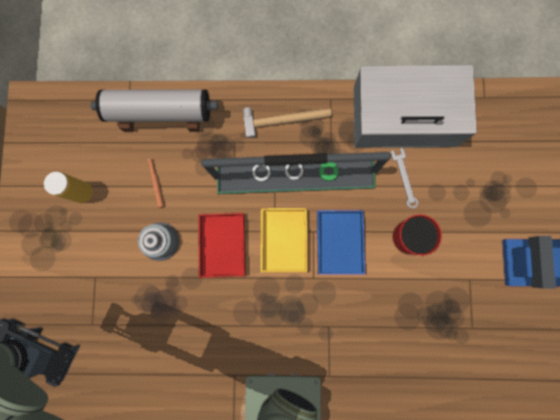

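Scene view: green seal at about (216,274), races at (264,279) and (310,279). The bins run blue, yellow, red from left to right at about y=200, with the cap on the housing at (437,200). In the top view the rings sit at (261,172), (294,170) and (329,172), the bins at (222,245), (285,240) and (341,242), and the cap at about (156,240).

```bash
cat > h.py <<'E'
import cv2,numpy as np,pickle
def K(f):
    F=f["color"].shape[0]/2/np.tan(np.radians(f["vfov"]/2)); return np.array([[F,0,f["cx"]],[0,F,f["cy"]],[0,0,1]])
def ray(f,uv):
    p=cv2.undistortPoints(np.array(uv,float).reshape(-1,1,2),K(f),np.array([f["k1"],0,0,0.]))[:,0]
    V=np.array(f["view"]);R=V[:3,:3];d=np.c_[p[:,0],-p[:,1],-np.ones(len(p))]@R
    return -R.T@V[:3,3],d
def onplane(f,uv,z):
    c,d=ray(f,uv); return c+d*((z-c[2])/d[:,2])[:,None]
def proj(f,P):
    V=np.array(f["view"]);q=np.atleast_2d(P)@V[:3,:3].T+V[:3,3];q=q*[1,-1,-1]
    return cv2.projectPoints(q.reshape(-1,1,3),np.zeros(3),np.zeros(3),K(f),np.array([f["k1"],0,0,0.]))[0][:,0]
def blobs(m,amin=40):
    n,l,s,c=cv2.connectedComponentsWithStats(m.astype(np.uint8)); return [(l==i) for i in range(1,n) if s[i,4]>=amin]
def hull(b):
    return max(cv2.findContours(b.astype(np.uint8),cv2.RETR_EXTERNAL,cv2.CHAIN_APPROX_NONE)[0],key=len)[:,0].astype(float)
E
python3 - <<'E'
from h import *
for n in ["scene","top"]:
    f=pickle.load(open(n+".pkl","rb"));hsv=cv2.cvtColor(f["color"],cv2.COLOR_RGB2HSV);H,S,V=[hsv[...,i].astype(int) for i in range(3)]
    print(n)
    ms={"red":((H<5)|(H>175))&(S>170)&(V>70),"yellow":(H>20)&(H<32)&(S>150)&(V>120),"blue":(H>105)&(H<118)&(S>140)&(V>60)}
    for k,m in ms.items():
        for b in blobs(cv2.morphologyEx(m.astype(np.uint8),cv2.MORPH_CLOSE,np.ones((5,5))),700):
            w=onplane(f,hull(b),35)[:,:2]; r=cv2.minAreaRect(w.astype(np.float32)); print(k,b.sum(),np.round(r[0]),np.round(r[1]),round(r[2],1))
    yy,xx=np.mgrid[:420,:560]
    tote=((yy>255)&(yy<300)&(xx>150)&(xx<375)) if n=="scene" else ((yy>155)&(yy<190)&(xx>215)&(xx<378))
    for k,m in {"chrome":(S<60)&(V>120)&tote,"green":(H>50)&(H<75)&(S>180)&(V>80)&tote}.items():
        for b in blobs(m,40):
            h=hull(b);w=onplane(f,h,20)[:,:2];(c,r)=cv2.minEnclosingCircle(w.astype(np.float32));e=cv2.fitEllipse(w.astype(np.float32));print(k,b.sum(),h.mean(0),np.round(c,1),round(r,1),'ell',np.round(e[0],1),np.round(e[1],1))
    g=f["color"]
    x0,y0=(405,170) if n=="scene" else (125,210)
    cv2.imwrite(f"pics/{n}1.png",cv2.resize(np.hstack([g[y0:y0+70,x0:x0+70],(g[245:315,150:290] if n=="scene" else g[140:210,200:340])]),None,fx=3.8,fy=3.8)[:,:,::-1])
a,b=[cv2.imread(f"pics/{n}1.png") for n in ("scene","top")];cv2.imwrite("pics/c.png",np.vstack([a,b]))
E
```

```text
scene
red 2573 [453. 174.] [151. 129.] 2.6
red 1100 [ 499. -357.] [117.  99.] 26.9
blue 5404 [-324. -746.] [779. 371.] 88.5
blue 1528 [ 406. -658.] [111. 203.] 89.5
blue 2563 [ 466. -161.] [154. 128.] 0.6
chrome 386 [263.98611111 278.83333333] [685.3 -29.9] 32.6 ell [685.2 -29.8] [50.6 64.3]
chrome 395 [309.90540541 279.06756757] [680.8  66.4] 32.4 ell [680.9  65.5] [51.1 64.4]
chrome 304 [155.54666667 283.49333333] [ 711.9 -252.9] 37.2 ell [ 705.1 -253.5] [22.9 88.5]
chrome 55 [340. 295.] [716.7 127.3] 55.2 ell [776.3  50.1] [ 111.2 2271.7]
top
red 2850 [465. 174.] [177. 128.] 1.8
yellow 2867 [481.  -3.] [178. 131.] 0.6
blue 2713 [ 475. -161.] [169. 125.] 0.4
blue 1114 [ 421. -644.] [ 68. 120.] 89.6
chrome 54 [260.96875 177.96875] [666.2  65.3] 20.7 ell [661.8  65.7] [19.4 37.5]
```

View pics/c.png

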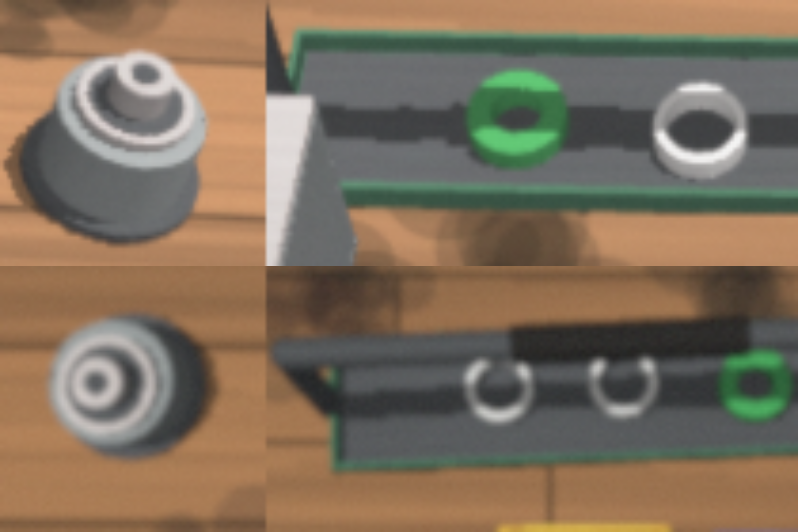

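Crop: hub-top centre is at about scene (443.2,189.7) and top (150.5,240.8). The rings are clear in scene, and the handle tube covers only their far edge in top.

```bash
python3 - <<'E'
from h import *
fs={n:pickle.load(open(n+".pkl","rb")) for n in ["scene","top"]}
def tri(a,b):
    c1,d1=ray(fs["scene"],[a]);c2,d2=ray(fs["top"],[b]);d1=d1[0];d2=d2[0]
    t=np.linalg.lstsq(np.c_[d1,-d2],c2-c1,rcond=None)[0];p,q=c1+t[0]*d1,c2+t[1]*d2
    return np.round((p+q)/2,1),round(float(np.linalg.norm(p-q)),1)
print("hub",onplane(fs["scene"],[[443.2,189.7]],90),onplane(fs["top"],[[150.5,240.8]],90),tri((443.2,189.7),(150.5,240.8)))
for n,f in fs.items():
    hsv=cv2.cvtColor(f["color"],cv2.COLOR_RGB2HSV);H,S,V=[hsv[...,i].astype(int) for i in range(3)]
    yy,xx=np.mgrid[:420,:560]
    box=((yy>258)&(yy<294)&(xx>195)&(xx<340)) if n=="scene" else ((yy>155)&(yy<185)&(xx>240)&(xx<345))
    for k,m in {"chrome":(S<45)&(V>110)&box,"green":(H>45)&(H<80)&(S>110)&(V>70)&box}.items():
        for b in blobs(m,30):
            h=hull(b);e=cv2.fitEllipse(cv2.convexHull(h.astype(np.float32)));bb=cv2.boundingRect(h.astype(np.int32))
            c=np.array([bb[0]+(bb[2]-1)/2,bb[1]+(bb[3]-1)/2]);print(n,k,b.sum(),bb,np.round(e[0],1),np.round(onplane(f,[c],13),1))
    # handle: dark tube rows per column
    for u in ([150,180,240,290,340,375] if n=="scene" else [215,230,250,285,320,345,365,380]):
        r=range(210,245) if n=="scene" else range(140,175)
        print(n,u,[f"{y}:{V[y,u]}/{S[y,u]}" for y in r if S[y,u]<100 and V[y,u]<150][:1],[y for y in r if S[y,u]<100 and V[y,u]<150][-1:])
# tote outline scene: green dark
f=fs["scene"];hsv=cv2.cvtColor(f["color"],cv2.COLOR_RGB2HSV)
for n,f in fs.items():
    hsv=cv2.cvtColor(f["color"],cv2.COLOR_RGB2HSV);m=(hsv[...,0]>60)&(hsv[...,0]<90)&(hsv[...,1]>80)&(hsv[...,2]>40)
    for b in blobs(m,100):
        h=hull(b);print(n,b.sum(),cv2.boundingRect(h.astype(np.int32)));w=onplane(f,h,20)[:,:2];r=cv2.minAreaRect(w.astype(np.float32));print("tote",np.round(r[0]),np.round(r[1]),r[2])
E
```

```text
hub [[473.60933574 361.13292145  90.        ]] [[472.22356507 359.45921618  90.        ]] (array([472.4, 360.8,  88.6]), 1.7)
scene chrome 96 (196, 259, 16, 14) [191.2 267.4] [[ 655.4 -161.1   13. ]]
scene chrome 2204 (196, 260, 144, 34) [280.4 279.3] [[675.3 -23.   13. ]]
scene green 436 (203, 264, 26, 25) [215.8 275.9] [[ 680.4 -132.2   13. ]]
scene 150 ['219:109/9'] [229]
scene 180 ['218:143/75'] [231]
scene 240 ['210:115/84'] [232]
scene 290 ['220:65/47'] [232]
scene 340 ['222:109/14'] [232]
scene 375 ['222:120/49'] [233]
top chrome 138 (252, 164, 18, 18) [260.6 171.6] [[678.1  67.4  13. ]]
top chrome 102 (285, 164, 18, 16) [293.4 169.9] [[681.  -29.7  13. ]]
top green 215 (319, 162, 19, 19) [328.2 170.7] [[ 682.3 -130.7   13. ]]
top 215 ['142:67/84'] [174]
top 230 ['144:89/97'] [174]
top 250 ['157:104/71'] [174]
top 285 ['155:80/96'] [174]
top 320 ['140:83/95'] [166]
top 345 ['153:107/79'] [174]
top 365 ['140:68/11'] [174]
top 380 ['140:67/8'] [168]
scene 129 (214, 255, 56, 4)
tote [632. -82.] [  8. 118.] 3.330505847930908
scene 502 (203, 263, 27, 26)
tote [ 683. -130.] [63. 54.] 8.001777648925781
scene 269 (171, 294, 90, 6)
tote [ 733. -126.] [ 10. 181.] 2.064631700515747
scene 347 (261, 295, 113, 6)
tote [725.  81.] [ 12. 228.] 2.9499690532684326
top 264 (319, 162, 20, 19)
tote [ 681. -132.] [55. 54.] 89.84502410888672
```

move_arm([
  {"tx":-2.95,"ty":-0.58,"tz":0.5},
  {"tx":-2.95,"ty":-0.58,"tz":0.5},
  {"tx":-2.95,"ty":-0.58,"tz":0.5},
  {"tx":-2.95,"ty":-0.58,"tz":0.5},
  {"tx":-2.95,"ty":-0.58,"tz":0.5},
  {"tx":-2.95,"ty":-0.58,"tz":0.5},
  {"tx":-2.95,"ty":-0.58,"tz":0.5},
  {"tx":-2.95,"ty":-0.58,"tz":0.5},
  {"tx":-2.95,"ty":-0.58,"tz":0.5},
  {"tx":-2.95,"ty":-0.58,"tz":0.5},
  {"tx":0},
  {"tx":0},
], gripper=9.1, force=40)

```text
schema error: expected keys tx, ty, tz, wx, wy, wz
```

```bash
cat >> h.py <<'E'
from scipy.spatial.transform import Rotation as Ro
def go(s,*targets):
    R=Ro.from_euler("xyz",s["ee_rot"],degrees=True);p=np.array(s["ee_pos"])
    for t in targets: print("to",t,"tool shift cm",np.round(R.inv().apply(np.array(t)-p)/10,2)); p=np.array(t,float)
E
python3 - <<'E'
from h import *
from workcell import env,grab_frame
s=env.state();print(s["time_s"],s["ee_pos"],s["ee_rot"],s["force"])
f=grab_frame("wrist");V=np.array(f["view"]);C=-V[:3,:3].T@V[:3,3]
R=Ro.from_euler("xyz",s["ee_rot"],degrees=True);print("cam in tool",R.inv().apply(C-s["ee_pos"]))
cv2.imwrite("pics/w1.png",f["color"][:,:,::-1]);print("pred hub",proj(f,[472.5,360.5,90]))
go(s,(472.5,360.5,71))
fs={n:pickle.load(open(n+".pkl","rb")) for n in ["scene","top"]}
for y in (-131,-30,66,200): print(y,[np.round(proj(q,[681.6-(y+82)*.039,y,180])[0],1) for q in fs.values()])
E
```

```text
0.1 [224.13691327 528.97611177 187.19409936] [-1.79907620e+02 -3.24041203e-04  1.57037384e+02] [ 0.43489059 -0.53325705  0.30859721]
cam in tool [  76.40911935   -0.7513275  -196.92379036]
pred hub [[234.06751262 410.63437091]]
to (472.5, 360.5, 71) tool shift cm [-29.44  -5.8   11.63]
-131 [array([208.4, 227.2]), array([333.5, 156.5])]
-30 [array([263.4, 228. ]), array([293.9, 158.1])]
66 [array([315.7, 228.8]), array([256.5, 159.6])]
200 [array([388.1, 229.8]), array([204.4, 161.7])]
```

View pics/w1.png

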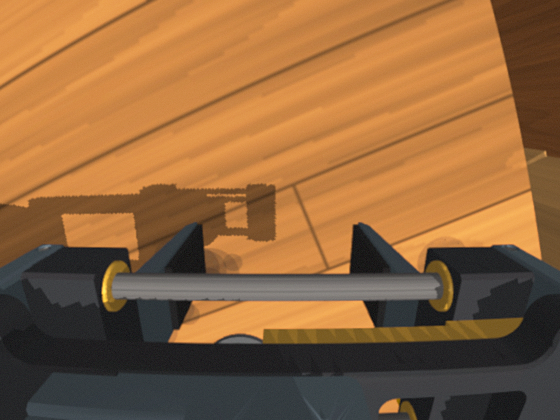

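The wrist view shows only the bench, the fingers and the hub's edge at about (240,340). The wrist camera is on tool +x, so it will be away from the handle.

move_arm([
  {"tx":-2.95,"ty":-0.58,"tz":0.5,"wx":0,"wy":0,"wz":0},
  {"tx":-2.95,"ty":-0.58,"tz":0.5,"wx":0,"wy":0,"wz":0},
  {"tx":-2.95,"ty":-0.58,"tz":0.5,"wx":0,"wy":0,"wz":0},
  {"tx":-2.95,"ty":-0.58,"tz":0.5,"wx":0,"wy":0,"wz":0},
  {"tx":-2.95,"ty":-0.58,"tz":0.5,"wx":0,"wy":0,"wz":0},
  {"tx":-2.95,"ty":-0.58,"tz":0.5,"wx":0,"wy":0,"wz":0},
  {"tx":-2.95,"ty":-0.58,"tz":0.5,"wx":0,"wy":0,"wz":0},
  {"tx":-2.95,"ty":-0.58,"tz":0.5,"wx":0,"wy":0,"wz":0},
  {"tx":-2.95,"ty":-0.58,"tz":0.5,"wx":0,"wy":0,"wz":0},
  {"tx":-2.95,"ty":-0.58,"tz":0.5,"wx":0,"wy":0,"wz":0},
  {"tx":0,"ty":0,"tz":0,"wx":0,"wy":0,"wz":0},
  {"tx":0,"ty":0,"tz":0,"wx":0,"wy":0,"wz":0},
], gripper=9.1, force=40)

```text
time_s: 1.15
ee_pos: [474.0, 359.8, 137.2]
ee_rot: [-179.9, -0.1, 156.9]
force: [0.5, -0.4, 0.1]
gripper_width: 91.0
gripper_force: 0.0
```

move_arm([
  {"tx":0.05,"ty":0,"tz":1.6,"wx":0,"wy":0,"wz":0},
  {"tx":0.05,"ty":0,"tz":1.6,"wx":0,"wy":0,"wz":0},
  {"tx":0.05,"ty":0,"tz":1.6,"wx":0,"wy":0,"wz":0},
  {"tx":0,"ty":0,"tz":1.1,"wx":0,"wy":0,"wz":0},
  {"tx":0,"ty":0,"tz":0.6,"wx":0,"wy":0,"wz":0},
  {"tx":0,"ty":0,"tz":0,"wx":0,"wy":0,"wz":0},
  {"tx":0,"ty":0,"tz":0,"wx":0,"wy":0,"wz":0},
])

```text
time_s: 1.73
ee_pos: [471.8, 362.1, 73.2]
ee_rot: [180.0, 0.0, 157.1]
force: [-0.5, 0.3, -0.0]
gripper_width: 90.8
gripper_force: 0.0
```

move_arm([
  {"tx":0,"ty":0,"tz":0,"wx":0,"wy":0,"wz":0},
  {"tx":0,"ty":0,"tz":0,"wx":0,"wy":0,"wz":0},
  {"tx":0,"ty":0,"tz":0,"wx":0,"wy":0,"wz":0},
  {"tx":0,"ty":0,"tz":0,"wx":0,"wy":0,"wz":0},
  {"tx":0,"ty":0,"tz":0,"wx":0,"wy":0,"wz":0},
  {"tx":0,"ty":0,"tz":0,"wx":0,"wy":0,"wz":0},
  {"tx":0,"ty":0,"tz":0,"wx":0,"wy":0,"wz":0},
  {"tx":0,"ty":0,"tz":0,"wx":0,"wy":0,"wz":0},
], gripper=2.5)

```text
time_s: 2.4
ee_pos: [472.0, 361.5, 73.0]
ee_rot: [180.0, 0.0, 157.0]
force: [-0.5, -0.3, -0.1]
gripper_width: 40.9
gripper_force: 0.0
```

move_arm([
  {"tx":0,"ty":0,"tz":0,"wx":0,"wy":0,"wz":0},
  {"tx":0,"ty":0,"tz":0,"wx":0,"wy":0,"wz":0},
  {"tx":0,"ty":0,"tz":0,"wx":0,"wy":0,"wz":0},
  {"tx":0,"ty":0,"tz":0,"wx":0,"wy":0,"wz":0},
  {"tx":0,"ty":0,"tz":-0.5,"wx":0,"wy":0,"wz":0},
  {"tx":0,"ty":0,"tz":-1.5,"wx":0,"wy":0,"wz":0},
  {"tx":0,"ty":0,"tz":-2,"wx":0,"wy":0,"wz":0},
  {"tx":0,"ty":0,"tz":-1,"wx":0,"wy":0,"wz":0},
  {"tx":0,"ty":0,"tz":0,"wx":0,"wy":0,"wz":0},
])

```text
time_s: 3.15
ee_pos: [473.5, 362.7, 125.9]
ee_rot: [179.7, 0.2, 157.0]
force: [0.5, 0.4, -0.1]
gripper_width: 24.9
gripper_force: 0.0
```

```bash
python3 - <<'E'
from h import *
from workcell import env
s=env.state();print(s)
go(s,(465,174,s["ee_pos"][2]))
E
```

```text
{'time_s': 3.15, 'qpos': array([ 3.63443826e+01,  2.25562077e+01,  9.24754846e+01,  3.24500154e-03,
        6.46255335e+01, -3.06959782e+01]), 'qvel': array([-0.06994116,  1.5245855 ,  2.79642912, -0.03599872, -1.8641832 ,
        0.03492842]), 'effort': array([ 1.45767757e-03, -4.33455741e+01, -2.14217377e+01,  4.17338347e-02,
        3.11929202e-01, -2.04217235e-03]), 'ee_pos': array([473.50909468, 362.69240583, 125.90004866]), 'ee_rot': array([1.79703751e+02, 1.72451173e-01, 1.57038533e+02]), 'force': array([ 0.52963018,  0.38018566, -0.07117557]), 'torque': array([-0.03786036, -0.05392162,  0.0403843 ]), 'gripper_force': 0.0, 'gripper_width': 24.88820108858274}
to (465, 174, np.float64(125.90004866214034)) tool shift cm [ -6.58 -17.71  -0.07]
```

The gripper closed to 25 mm with no contact, so it missed the hub. I'll look again.

```bash
python3 - <<'E'
from h import *
from workcell import grab_frame
o=[]
for n,(x,y) in {"scene":(385,100),"top":(90,180)}.items():
    f=grab_frame(n);pickle.dump(f,open(n+"2.pkl","wb"));o.append(cv2.resize(f["color"][y:y+130,x:x+130,::-1],None,fx=3,fy=3,interpolation=cv2.INTER_CUBIC))
    print(n,proj(f,[[472,361.5,90],[473.5,362.7,126]]))
cv2.imwrite("pics/m.png",np.hstack(o))
E
```

```text
scene [[443.23870329 189.18839377]
 [448.14767385 178.47644836]]
top [[149.75006815 240.88061309]
 [144.93921536 239.53956784]]
```

View pics/m.png

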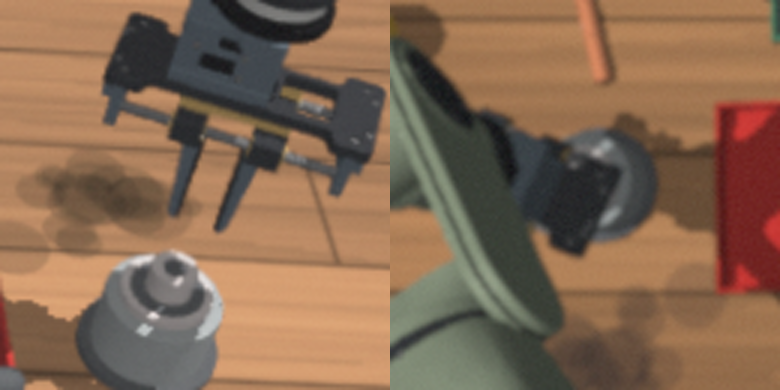

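```bash
python3 - <<'E'
from h import *
f=pickle.load(open("scene.pkl","rb"));p0=np.array([224.3,529.4,188]);y=np.array([.39,.92,0])
print("init tips pred",proj(f,[p0+45*y,p0-45*y]))
f2=pickle.load(open("scene2.pkl","rb"));p=np.array([473.5,362.7,126])
print("now tips",proj(f2,[p+y*13,p-y*13,p+y*13+[0,0,14],p-y*13+[0,0,14]]))
a=cv2.resize(f["color"][40:110,460:560,::-1],None,fx=4,fy=4,interpolation=cv2.INTER_CUBIC);b=cv2.resize(f2["color"][120:220,400:500,::-1],None,fx=4,fy=4,interpolation=cv2.INTER_CUBIC)[:280]
for q,o,im in [(proj(f,[p0+45*y,p0-45*y]),(460,40),a),(proj(f2,[p+y*13,p-y*13]),(400,120),b)]:
    for u in q: cv2.circle(im,tuple(int(v) for v in (u-o)*4),4,(0,255,255),1)
cv2.imwrite("pics/t.png",np.hstack([a,b]))
E
```

```text
init tips pred [[519.90348494  97.91190424]
 [484.18742342  87.1721756 ]]
now tips [[453.88000136 180.39415912]
 [442.43517962 176.56924692]
 [455.64999845 175.89086829]
 [444.0892422  172.0505756 ]]
```

View pics/t.png

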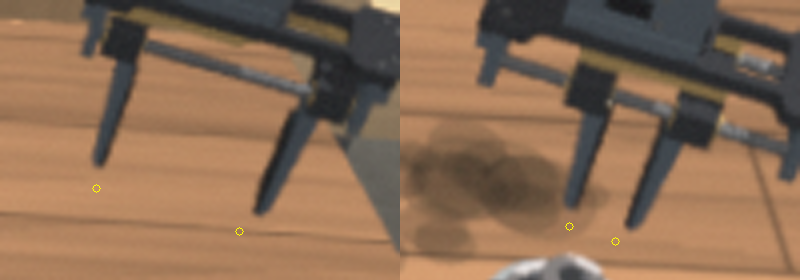

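Both tip pairs appear about 5 px above the prediction, so the real fingertips are roughly 15 mm higher than reported, which explains the miss. I'll open, go to a stated 62 mm (above the housing rim in either case) and close again.

move_arm([
  {"tx":0,"ty":0,"tz":0,"wx":0,"wy":0,"wz":0},
  {"tx":0,"ty":0,"tz":0,"wx":0,"wy":0,"wz":0},
  {"tx":0,"ty":0,"tz":0,"wx":0,"wy":0,"wz":0},
  {"tx":0,"ty":0,"tz":0,"wx":0,"wy":0,"wz":0},
  {"tx":0,"ty":0,"tz":0,"wx":0,"wy":0,"wz":0},
  {"tx":0,"ty":0,"tz":0,"wx":0,"wy":0,"wz":0},
  {"tx":0,"ty":0,"tz":0.6,"wx":0,"wy":0,"wz":0},
  {"tx":0,"ty":0,"tz":1,"wx":0,"wy":0,"wz":0},
  {"tx":0,"ty":0,"tz":1.5,"wx":0,"wy":0,"wz":0},
  {"tx":0,"ty":0,"tz":1.5,"wx":0,"wy":0,"wz":0},
  {"tx":0,"ty":0,"tz":1,"wx":0,"wy":0,"wz":0},
  {"tx":0,"ty":0,"tz":0.5,"wx":0,"wy":0,"wz":0},
], gripper=9.1)

```text
time_s: 4.25
ee_pos: [470.8, 360.7, 59.6]
ee_rot: [-179.8, -0.1, 157.0]
force: [-0.3, 0.1, -0.1]
gripper_width: 91.2
gripper_force: 0.0
```

move_arm([
  {"tx":0,"ty":0,"tz":0,"wx":0,"wy":0,"wz":0},
  {"tx":0,"ty":0,"tz":0,"wx":0,"wy":0,"wz":0},
  {"tx":0,"ty":0,"tz":0,"wx":0,"wy":0,"wz":0},
  {"tx":0,"ty":0,"tz":0,"wx":0,"wy":0,"wz":0},
  {"tx":0,"ty":0,"tz":0,"wx":0,"wy":0,"wz":0},
  {"tx":0,"ty":0,"tz":0,"wx":0,"wy":0,"wz":0},
  {"tx":0,"ty":0,"tz":0,"wx":0,"wy":0,"wz":0},
  {"tx":0,"ty":0,"tz":0,"wx":0,"wy":0,"wz":0},
  {"tx":0,"ty":0,"tz":0,"wx":0,"wy":0,"wz":0},
  {"tx":0,"ty":0,"tz":0,"wx":0,"wy":0,"wz":0},
  {"tx":0,"ty":0,"tz":0,"wx":0,"wy":0,"wz":0},
  {"tx":0,"ty":0,"tz":0,"wx":0,"wy":0,"wz":0},
], gripper=2.5, force=30)

```text
time_s: 5.25
ee_pos: [472.0, 361.5, 62.1]
ee_rot: [-180.0, 0.0, 157.0]
force: [-1.0, -1.0, 1.4]
gripper_width: 33.1
gripper_force: 30.0
```

move_arm([
  {"tx":0,"ty":0,"tz":-0.5,"wx":0,"wy":0,"wz":0},
  {"tx":0,"ty":0,"tz":-1,"wx":0,"wy":0,"wz":0},
  {"tx":0,"ty":0,"tz":-1.5,"wx":0,"wy":0,"wz":0},
  {"tx":0,"ty":0,"tz":-1,"wx":0,"wy":0,"wz":0},
  {"tx":-0.7,"ty":-1.8,"tz":0,"wx":0,"wy":0,"wz":0},
  {"tx":-1,"ty":-2.6,"tz":0,"wx":0,"wy":0,"wz":0},
  {"tx":-1.1,"ty":-2.9,"tz":0,"wx":0,"wy":0,"wz":0},
  {"tx":-1.1,"ty":-2.9,"tz":0,"wx":0,"wy":0,"wz":0},
  {"tx":-1.1,"ty":-2.9,"tz":0,"wx":0,"wy":0,"wz":0},
  {"tx":-1,"ty":-2.6,"tz":0,"wx":0,"wy":0,"wz":0},
  {"tx":-0.7,"ty":-1.8,"tz":0,"wx":0,"wy":0,"wz":0},
  {"tx":0,"ty":0,"tz":0,"wx":0,"wy":0,"wz":0},
])

```text
time_s: 6.25
ee_pos: [464.7, 170.9, 102.5]
ee_rot: [-179.9, 0.0, 156.9]
force: [-0.6, 0.0, -2.7]
gripper_width: 33.1
gripper_force: 30.0
```

```bash
python3 - <<'E'
from h import *
from workcell import grab_frame,env
s=env.state();print(s["ee_pos"],s["gripper_width"],s["gripper_force"],s["force"])
o=[]
for n,(x,y) in {"scene":(300,110),"top":(160,180)}.items():
    f=grab_frame(n);pickle.dump(f,open(n+"3.pkl","wb"));im=cv2.resize(f["color"][y:y+130,x:x+130,::-1],None,fx=3,fy=3,interpolation=cv2.INTER_CUBIC)
    p=np.array(s["ee_pos"]);y_=np.array([.39,.92,0])
    for u in proj(f,[p+17*y_,p-17*y_]): cv2.circle(im,tuple(int(v) for v in (u-(x,y))*3),4,(0,255,255),1)
    o.append(im)
cv2.imwrite("pics/n.png",np.hstack(o))
E
```

```text
[464.70057428 170.93003127 102.54914629] 33.141692012878636 29.998450577259064 [-0.56209786  0.01619308 -2.70711062]
```

View pics/n.png

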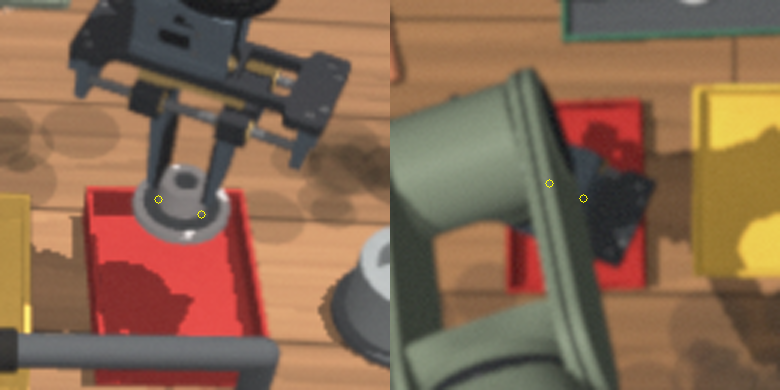

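Cap is held at 33 mm over the red bin. Lowering it until the floor is felt.

move_arm([
  {"tx":0,"ty":0,"tz":1,"wx":0,"wy":0,"wz":0},
  {"tx":0,"ty":0,"tz":1.8,"wx":0,"wy":0,"wz":0},
  {"tx":0,"ty":0,"tz":2,"wx":0,"wy":0,"wz":0},
  {"tx":0,"ty":0,"tz":2,"wx":0,"wy":0,"wz":0},
  {"tx":0,"ty":0,"tz":1,"wx":0,"wy":0,"wz":0},
  {"tx":0,"ty":0,"tz":0.4,"wx":0,"wy":0,"wz":0},
  {"tx":0,"ty":0,"tz":0.2,"wx":0,"wy":0,"wz":0},
  {"tx":0,"ty":0,"tz":0,"wx":0,"wy":0,"wz":0},
  {"tx":0,"ty":0,"tz":0,"wx":0,"wy":0,"wz":0},
])

```text
time_s: 7.1
ee_pos: [466.2, 174.8, 18.7]
ee_rot: [179.9, 0.1, 157.1]
force: [-0.0, -0.7, -3.0]
gripper_width: 33.5
gripper_force: 30.0
```

move_arm([
  {"tx":0,"ty":0,"tz":0.1,"wx":0,"wy":0,"wz":0},
  {"tx":0,"ty":0,"tz":0.1,"wx":0,"wy":0,"wz":0},
  {"tx":0,"ty":0,"tz":0,"wx":0,"wy":0,"wz":0},
  {"tx":0,"ty":0,"tz":0,"wx":0,"wy":0,"wz":0},
])

```text
time_s: 7.43
ee_pos: [465.5, 174.3, 16.2]
ee_rot: [180.0, 0.0, 157.0]
force: [-0.6, -0.7, -2.7]
gripper_width: 32.7
gripper_force: 30.0
```

move_arm([
  {"tx":0,"ty":0,"tz":0,"wx":0,"wy":0,"wz":0},
  {"tx":0,"ty":0,"tz":0,"wx":0,"wy":0,"wz":0},
  {"tx":0,"ty":0,"tz":0,"wx":0,"wy":0,"wz":0},
  {"tx":0,"ty":0,"tz":0,"wx":0,"wy":0,"wz":0},
  {"tx":0,"ty":0,"tz":0,"wx":0,"wy":0,"wz":0},
  {"tx":0,"ty":0,"tz":-0.5,"wx":0,"wy":0,"wz":0},
  {"tx":0,"ty":0,"tz":-1,"wx":0,"wy":0,"wz":0},
  {"tx":0,"ty":0,"tz":-2,"wx":0,"wy":0,"wz":0},
  {"tx":0,"ty":0,"tz":-3,"wx":0,"wy":0,"wz":0},
  {"tx":0,"ty":0,"tz":-3,"wx":0,"wy":0,"wz":0},
  {"tx":0,"ty":0,"tz":-3,"wx":0,"wy":0,"wz":0},
  {"tx":0,"ty":0,"tz":0,"wx":0,"wy":0,"wz":0},
], gripper=6)

```text
time_s: 8.43
ee_pos: [469.3, 175.7, 147.8]
ee_rot: [179.5, 0.6, 157.0]
force: [1.2, -0.3, -0.7]
gripper_width: 59.6
gripper_force: 0.0
```

move_arm([
  {"tx":0,"ty":0,"tz":0,"wx":0,"wy":0,"wz":-0.1},
  {"tx":0,"ty":0,"tz":0,"wx":0,"wy":0,"wz":-0.1},
  {"tx":0,"ty":0,"tz":0,"wx":0,"wy":0,"wz":-0.1},
  {"tx":0,"ty":0,"tz":0,"wx":0,"wy":0,"wz":-0.1},
  {"tx":0,"ty":-2.2,"tz":0,"wx":0,"wy":-0.122,"wz":0},
  {"tx":0,"ty":-2.2,"tz":0,"wx":0,"wy":-0.122,"wz":0},
  {"tx":0,"ty":-2.2,"tz":0,"wx":0,"wy":-0.122,"wz":0},
  {"tx":0,"ty":-2.2,"tz":0,"wx":0,"wy":-0.122,"wz":0},
  {"tx":0,"ty":-2.0,"tz":0,"wx":0,"wy":-0.122,"wz":0},
  {"tx":0,"ty":0,"tz":0,"wx":0,"wy":0,"wz":0},
  {"tx":0,"ty":0,"tz":0,"wx":0,"wy":0,"wz":0},
], gripper=7.2)

```text
time_s: 9.35
ee_pos: [461.9, 65.1, 139.1]
ee_rot: [-179.9, 34.5, 179.9]
force: [1.2, 0.3, 1.6]
gripper_width: 72.0
gripper_force: 0.0
```

```bash
python3 - <<'E'
from h import *
from workcell import grab_frame,env
s=env.state();print(s["ee_pos"],s["ee_rot"],s["gripper_width"]);R=Ro.from_euler("xyz",s["ee_rot"],degrees=True);print(R.as_matrix().round(2))
go(s,(610,66.5,122),(677,66.5,40))
f=grab_frame("scene");p=np.array(s["ee_pos"]);x,y=(230,80);im=cv2.resize(f["color"][y:y+150,x:x+190,::-1],None,fx=4,fy=4,interpolation=cv2.INTER_CUBIC)
g=s["gripper_width"]/2
for d,c in((0,(0,255,255)),(-14,(255,255,0))):
  for u in proj(f,p+R.apply([[0,g,d],[0,-g,d]])): cv2.circle(im,tuple(int(v) for v in (u-(x,y))*4),4,c,1)
cv2.imwrite("pics/o.png",im)
E
```

```text
[461.89804618  65.10563427 139.10334013] [-179.8776446    34.48506998  179.89544392] 72.04607533647645
[[-0.82  0.    0.57]
 [ 0.    1.   -0.  ]
 [-0.57 -0.   -0.82]]
to (610, 66.5, 122) tool shift cm [-11.24   0.19   9.79]
to (677, 66.5, 40) tool shift cm [-0.88  0.03 10.55]
```

View pics/o.png

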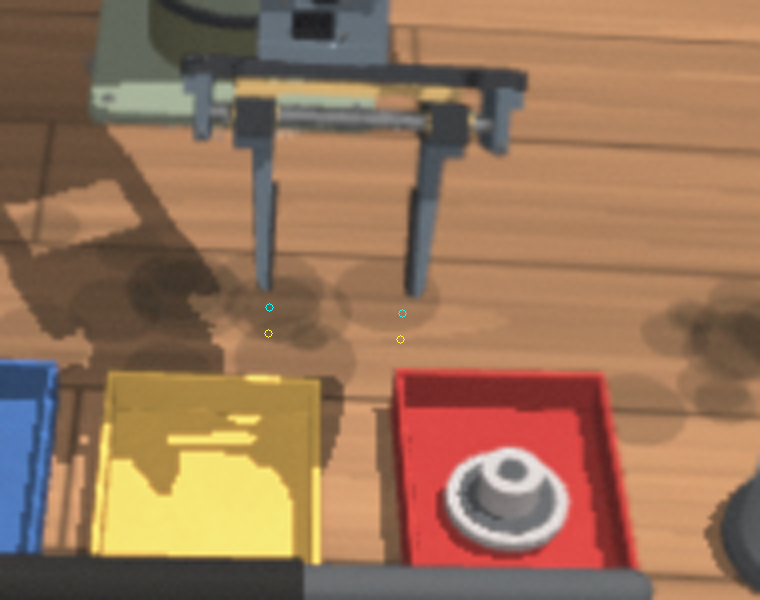

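The cap lies flat in the red bin. Scene shows the tips at (296.3,152.8) and (333.3,153.8), again above the prediction. I'll triangulate the tips with the top view.

```bash
python3 - <<'E'
from h import *
from workcell import grab_frame,env
s=env.state();f=grab_frame("top");pickle.dump(f,open("top4.pkl","wb"));pickle.dump(grab_frame("scene"),open("scene4.pkl","wb"))
R=Ro.from_euler("xyz",s["ee_rot"],degrees=True);p=s["ee_pos"];q=proj(f,p+R.apply([[0,36,0],[0,-36,0],[0,36,-20],[0,-36,-20]]));print(p,q)
x,y=(q[0]-(85,60)).astype(int);im=cv2.resize(f["color"][y:y+120,x:x+160,::-1],None,fx=5,fy=5,interpolation=cv2.INTER_CUBIC);print(x,y)
for u in q: cv2.circle(im,tuple(int(v) for v in (u-(x,y))*5),4,(0,255,255),1)
cv2.imwrite("pics/q.png",im)
E
```

```text
[465.49384607  66.36376994 141.55298467] [[242.6507318  242.50476872]
 [270.43057201 242.66617514]
 [241.85156876 246.6493114 ]
 [270.0755396  246.82076743]]
157 182
```

View pics/q.png

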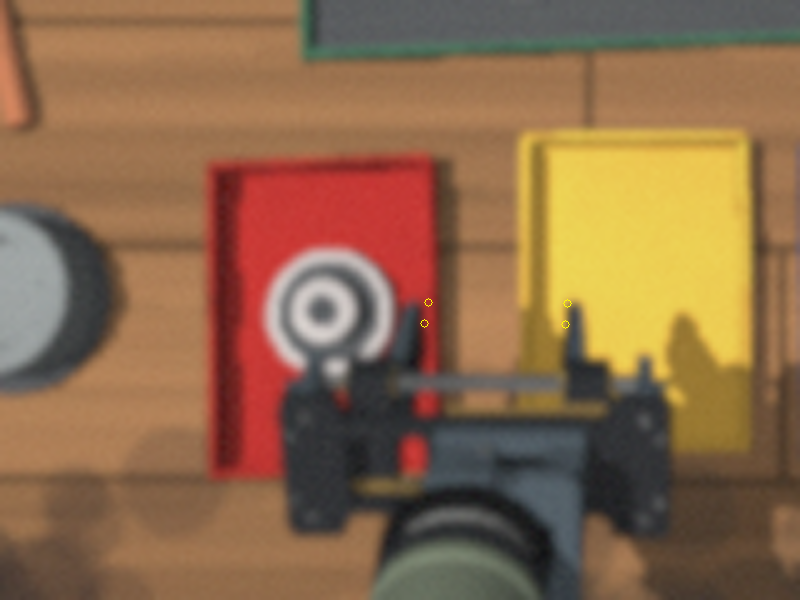

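```bash
python3 - <<'E'
from h import *
fs={n:pickle.load(open(n+"4.pkl","rb")) for n in ["scene","top"]}
def tri(a,b):
    c1,d1=ray(fs["scene"],[a]);c2,d2=ray(fs["top"],[b]);d1=d1[0];d2=d2[0]
    t=np.linalg.lstsq(np.c_[d1,-d2],c2-c1,rcond=None)[0];p,q=c1+t[0]*d1,c2+t[1]*d2
    return np.round((p+q)/2,1),round(float(np.linalg.norm(p-q)),1)
print(tri((333.25,153.75),(239.6,242.6)),tri((296.25,152.75),(272.4,242.8)))
# steady scene tips: lowest dark finger pixels
g=cv2.cvtColor(fs["scene"]["color"],cv2.COLOR_RGB2GRAY)
for x in (294,295,296,297,298,331,332,333,334,335): print(x,g[143:166,x].tolist())
E
```

```text
(array([463.6, 105.5, 173.6]), 2.0) (array([463.5,  24.9, 171.5]), 1.9)
294 [90, 109, 111, 109, 109, 107, 99, 103, 100, 93, 91, 97, 100, 98, 97, 95, 98, 98, 98, 100, 105, 112, 131]
295 [108, 111, 110, 113, 111, 110, 108, 106, 93, 91, 89, 96, 100, 100, 97, 96, 97, 95, 93, 97, 100, 110, 127]
296 [109, 111, 110, 108, 108, 109, 108, 106, 104, 100, 91, 96, 100, 99, 97, 95, 94, 95, 91, 95, 97, 103, 127]
297 [104, 106, 104, 95, 96, 95, 97, 95, 85, 82, 89, 95, 101, 101, 96, 96, 97, 89, 95, 98, 96, 101, 123]
298 [71, 72, 73, 71, 72, 73, 70, 69, 66, 69, 84, 94, 101, 100, 98, 94, 92, 88, 93, 98, 99, 99, 113]
331 [135, 110, 118, 121, 114, 112, 114, 113, 115, 112, 112, 113, 121, 131, 131, 127, 127, 128, 131, 139, 150, 147, 138]
332 [104, 80, 80, 78, 67, 66, 65, 64, 66, 62, 77, 105, 117, 130, 132, 128, 125, 128, 133, 143, 150, 147, 137]
333 [56, 50, 51, 50, 47, 51, 50, 52, 51, 55, 64, 86, 113, 130, 132, 128, 126, 128, 133, 147, 150, 145, 136]
334 [67, 65, 70, 70, 68, 70, 74, 74, 74, 74, 79, 93, 115, 129, 132, 130, 125, 129, 133, 151, 148, 140, 138]
335 [90, 89, 95, 98, 97, 99, 105, 107, 109, 107, 107, 110, 116, 130, 130, 127, 127, 130, 143, 152, 151, 141, 137]
```

move_arm([
  {"tx":-1.6,"ty":0,"tz":1.9,"wx":0,"wy":0,"wz":0},
  {"tx":-2.2,"ty":0,"tz":2.55,"wx":0,"wy":0,"wz":0},
  {"tx":-2.2,"ty":0,"tz":2.55,"wx":0,"wy":0,"wz":0},
  {"tx":-2.2,"ty":0,"tz":2.55,"wx":0,"wy":0,"wz":0},
  {"tx":-1.8,"ty":0,"tz":2.1,"wx":0,"wy":0,"wz":0},
  {"tx":-1.0,"ty":0,"tz":1.2,"wx":0,"wy":0,"wz":0},
  {"tx":0,"ty":0,"tz":2,"wx":0,"wy":0,"wz":0},
  {"tx":0,"ty":0,"tz":2.5,"wx":0,"wy":0,"wz":0},
  {"tx":0,"ty":0,"tz":2.5,"wx":0,"wy":0,"wz":0},
  {"tx":0,"ty":0,"tz":2,"wx":0,"wy":0,"wz":0},
  {"tx":0,"ty":0,"tz":1,"wx":0,"wy":0,"wz":0},
  {"tx":0,"ty":0,"tz":0,"wx":0,"wy":0,"wz":0},
])

```text
time_s: 10.5
ee_pos: [681.1, 65.7, 27.6]
ee_rot: [-179.7, 34.9, -180.0]
force: [-0.1, -0.6, 0.0]
gripper_width: 72.2
gripper_force: 0.0
```

```bash
python3 - <<'E'
from h import *
from workcell import grab_frame,env
s=env.state();print(s["ee_pos"],s["ee_rot"],s["force"])
f=grab_frame("scene");p=np.array(s["ee_pos"]);R=Ro.from_euler("xyz",s["ee_rot"],degrees=True)
go(env.state(),(697.5,66.5,0))
pickle.dump(f,open("scene5.pkl","wb"))
x,y=(250,200);im=cv2.resize(f["color"][y:y+110,x:x+140,::-1],None,fx=5,fy=5,interpolation=cv2.INTER_CUBIC)
for c in (0,-16):
  for u in proj(f,p+R.apply([[c,36,-22],[c,-36,-22]])): cv2.circle(im,tuple(int(v) for v in (u-(x,y))*5),4,(0,255,255) if c else (255,255,0),1)
cv2.imwrite("pics/r.png",im)
E
```

```text
[681.10844593  65.65300277  27.57078572] [-179.71490325   34.86224844 -179.95764884] [-0.07828521 -0.56444333  0.04751936]
to (697.5, 66.5, 0) tool shift cm [0.22 0.1  3.3 ]
```

View pics/r.png

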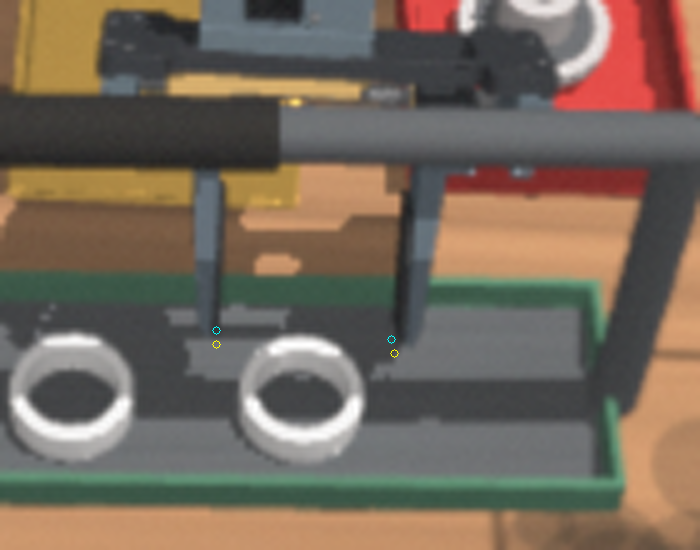

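Tips are at about (205,328) and (413,340) in the crop, which matches the tool being about 22 mm shorter than stated; the ring centre is at (302,397). Going on under the handle.

move_arm([
  {"tx":0.1,"ty":-0.05,"tz":0.8,"wx":0,"wy":0,"wz":0},
  {"tx":0.1,"ty":-0.05,"tz":0.8,"wx":0,"wy":0,"wz":0},
  {"tx":0,"ty":0,"tz":0.6,"wx":0,"wy":0,"wz":0},
  {"tx":0,"ty":0,"tz":0.3,"wx":0,"wy":0,"wz":0},
  {"tx":0,"ty":0,"tz":0,"wx":0,"wy":0,"wz":0},
  {"tx":0,"ty":0,"tz":0,"wx":0,"wy":0,"wz":0},
])

```text
time_s: 11.05
ee_pos: [692.8, 64.1, 11.3]
ee_rot: [-179.8, 34.4, 180.0]
force: [0.0, -0.1, 0.4]
gripper_width: 72.0
gripper_force: 0.0
```

move_arm([
  {"tx":0,"ty":0,"tz":0.25,"wx":0,"wy":0,"wz":0},
  {"tx":0,"ty":0,"tz":0.25,"wx":0,"wy":0,"wz":0},
  {"tx":0,"ty":0,"tz":0,"wx":0,"wy":0,"wz":0},
])

```text
time_s: 11.3
ee_pos: [696.0, 64.1, 7.8]
ee_rot: [-179.8, 34.3, 179.9]
force: [0.6, 0.3, -1.0]
gripper_width: 72.3
gripper_force: 0.0
```

move_arm([
  {"tx":0.1,"ty":0,"tz":0.2,"wx":0,"wy":0,"wz":0},
  {"tx":0.1,"ty":0,"tz":0.2,"wx":0,"wy":0,"wz":0},
  {"tx":0.1,"ty":0,"tz":0.2,"wx":0,"wy":0,"wz":0},
  {"tx":0,"ty":0,"tz":0,"wx":0,"wy":0,"wz":0},
])

```text
time_s: 11.63
ee_pos: [697.7, 64.0, 2.8]
ee_rot: [-179.9, 34.0, 179.9]
force: [0.1, 0.3, 0.1]
gripper_width: 71.8
gripper_force: 0.0
```

move_arm([
  {"tx":0,"ty":0,"tz":0,"wx":0,"wy":0,"wz":0},
  {"tx":0,"ty":0,"tz":0,"wx":0,"wy":0,"wz":0},
  {"tx":0,"ty":0,"tz":0,"wx":0,"wy":0,"wz":0},
  {"tx":0,"ty":0,"tz":0,"wx":0,"wy":0,"wz":0},
  {"tx":0,"ty":0,"tz":0,"wx":0,"wy":0,"wz":0},
  {"tx":0,"ty":0,"tz":0,"wx":0,"wy":0,"wz":0},
  {"tx":0,"ty":0,"tz":0,"wx":0,"wy":0,"wz":0},
], gripper=4, force=30)

```text
time_s: 12.22
ee_pos: [697.7, 64.2, 3.3]
ee_rot: [-179.9, 34.0, 179.9]
force: [-0.5, 1.0, 0.8]
gripper_width: 47.9
gripper_force: 28.6
```

move_arm([
  {"tx":0,"ty":0,"tz":-0.3,"wx":0,"wy":0,"wz":0},
  {"tx":0,"ty":0,"tz":-0.8,"wx":0,"wy":0,"wz":0},
  {"tx":0,"ty":0,"tz":-1.6,"wx":0,"wy":0,"wz":0},
  {"tx":0,"ty":0,"tz":-2.5,"wx":0,"wy":0,"wz":0},
  {"tx":0,"ty":0,"tz":-3,"wx":0,"wy":0,"wz":0},
  {"tx":0,"ty":0,"tz":-2.5,"wx":0,"wy":0,"wz":0},
  {"tx":0,"ty":0,"tz":-1.2,"wx":0,"wy":0,"wz":0},
  {"tx":0,"ty":0,"tz":0,"wx":0,"wy":0,"wz":0},
])

```text
time_s: 12.88
ee_pos: [641.4, 63.3, 89.3]
ee_rot: [-179.7, 34.3, 179.9]
force: [-0.4, 0.2, -1.9]
gripper_width: 48.0
gripper_force: 28.6
```

```bash
python3 - <<'E'
from h import *
from workcell import env
s=env.state();print(s["ee_pos"],s["ee_rot"],s["force"],s["gripper_width"],s["gripper_force"])
go(s,(530,-163,60),(530,-163,5))
E
```

```text
[641.3984874   63.26749436  89.31848253] [-179.68773931   34.25018954  179.8744756 ] [-0.39635402  0.18233141 -1.88545557] 47.982644120471456 28.632339796968154
to (530, -163, 60) tool shift cm [ 10.82 -22.67  -3.69]
to (530, -163, 5) tool shift cm [3.1  0.02 4.55]
```

move_arm([
  {"tx":0.8,"ty":-1.6,"tz":-0.2,"wx":0,"wy":0,"wz":0},
  {"tx":1.3,"ty":-2.7,"tz":-0.3,"wx":0,"wy":0,"wz":0},
  {"tx":1.5,"ty":-3.3,"tz":-0.3,"wx":0,"wy":0,"wz":0},
  {"tx":1.5,"ty":-3.3,"tz":-0.3,"wx":0,"wy":0,"wz":0},
  {"tx":1.5,"ty":-3.3,"tz":-0.3,"wx":0,"wy":0,"wz":0},
  {"tx":1.5,"ty":-3.3,"tz":-0.3,"wx":0,"wy":0,"wz":0},
  {"tx":1.5,"ty":-3.1,"tz":-0.3,"wx":0,"wy":0,"wz":0},
  {"tx":1.0,"ty":-2.1,"tz":-0.3,"wx":0,"wy":0,"wz":0},
  {"tx":0,"ty":0,"tz":0,"wx":0,"wy":0,"wz":0},
  {"tx":0,"ty":0,"tz":0,"wx":0,"wy":0,"wz":0},
  {"tx":0,"ty":0,"tz":0,"wx":0,"wy":0,"wz":0},
])

```text
time_s: 13.8
ee_pos: [589.7, -43.9, 64.4]
ee_rot: [179.8, 33.2, -180.0]
force: [0.4, 0.8, -0.6]
gripper_width: 47.8
gripper_force: 28.7
```

```bash
python3 - <<'E'
from h import *
from workcell import env
s=env.state();print(s["ee_pos"],s["ee_rot"],s["force"],s["gripper_width"],s["gripper_force"])
go(s,(530,-163,9),(530,-163,5))
E
```

```text
[589.6502197  -43.86051159  64.41629944] [ 179.79602774   33.16774739 -179.99773873] [ 0.44324425  0.75269942 -0.62447943] 47.808858047680815 28.741189347711043
to (530, -163, 9) tool shift cm [  8.03 -11.92   1.33]
to (530, -163, 5) tool shift cm [ 0.22 -0.    0.33]
```

```bash
python3 - <<'E'
from workcell import env
s=env.state();print(s["qpos"].round(1),s["qvel"].round(1),s["ee_pos"],s["time_s"])
E
```

```text
[  -8.2   15.4  126.5   42.2    7.  -138.9] [ 0.6 -0.3 -0.3  0.7  0.  -1. ] [589.6502197  -43.86051159  64.41629944] 13.8
```

move_arm([
  {"tx":1,"ty":-1.5,"tz":-0.5,"wx":0,"wy":0,"wz":0},
  {"tx":1,"ty":-1.5,"tz":-0.5,"wx":0,"wy":0,"wz":0},
  {"tx":1,"ty":-1.5,"tz":-0.5,"wx":0,"wy":0,"wz":0},
  {"tx":1,"ty":-1.5,"tz":-0.5,"wx":0,"wy":0,"wz":0},
  {"tx":1,"ty":-1.5,"tz":-0.5,"wx":0,"wy":0,"wz":0},
  {"tx":1,"ty":-1.5,"tz":-0.5,"wx":0,"wy":0,"wz":0},
  {"tx":0,"ty":0,"tz":0,"wx":0,"wy":0,"wz":0},
  {"tx":0,"ty":0,"tz":0,"wx":0,"wy":0,"wz":0},
])

```text
time_s: 14.47
ee_pos: [529.6, -123.8, 80.0]
ee_rot: [-179.0, 31.0, 179.6]
force: [-0.3, 0.5, -1.8]
gripper_width: 47.6
gripper_force: 28.7
```

```bash
python3 - <<'E'
from h import *
from workcell import env
s=env.state();print(s["qpos"].round(1),s["qvel"].round(1),s["ee_pos"],s["ee_rot"],s["time_s"],s["gripper_width"])
go(s,(530,-163,9),(530,-163,5))
E
```

```text
[ -20.5   10.6  128.6   39.9   14.4 -146.4] [ 1.   0.6 -0.   0.8 -0.  -0.7] [ 529.59483746 -123.80517373   80.01665399] [-178.95047537   30.97422326  179.59664384] 14.4667 47.593017033435125
to (530, -163, 9) tool shift cm [ 3.6  -3.81  6.19]
to (530, -163, 5) tool shift cm [0.21 0.01 0.34]
```

```bash
cat >> h.py <<'E'
def RR(tilt,yaw): return Ro.from_euler("xyz",[180,tilt,yaw],degrees=True)
def rel(s,Rt): 
    R=Ro.from_euler("xyz",s["ee_rot"],degrees=True); v=(R.inv()*Rt).as_rotvec(); print("rotvec",v.round(3)); return v
off=np.array([11.7,0,-19.6])
def tcp(ring,Rt): return (np.array(ring)-Rt.apply(off)).round(1)
E
python3 - <<'E'
from h import *
from workcell import env
s=env.state();Rt=RR(20,164);rel(s,Rt)
t=tcp((508,-161,21),Rt);print(t,np.degrees(np.arctan2(t[1],t[0])))
d=Rt.inv().apply(t-np.array(s["ee_pos"]))/10;print("after rotation shift",d.round(2),"up60:",Rt.inv().apply([0,0,6]).round(2))
E
```

```text
rotvec [0.099 0.193 0.244]
[ 525.  -165.9    6.6] -17.536536172117444
after rotation shift [ 1.84 -4.17  7.14] up60: [-2.05  0.   -5.64]
```

move_arm([
  {"tx":0,"ty":0,"tz":0,"wx":0.02,"wy":0.039,"wz":0.049},
  {"tx":0,"ty":0,"tz":0,"wx":0.02,"wy":0.039,"wz":0.049},
  {"tx":0,"ty":0,"tz":0,"wx":0.02,"wy":0.039,"wz":0.049},
  {"tx":0,"ty":0,"tz":0,"wx":0.02,"wy":0.039,"wz":0.049},
  {"tx":0,"ty":0,"tz":0,"wx":0.02,"wy":0.039,"wz":0.049},
  {"tx":0,"ty":0,"tz":0,"wx":0,"wy":0,"wz":0},
  {"tx":0,"ty":0,"tz":0,"wx":0,"wy":0,"wz":0},
])

```text
time_s: 15.05
ee_pos: [530.3, -120.0, 79.1]
ee_rot: [179.6, 22.3, 167.7]
force: [-0.0, -0.1, -1.3]
gripper_width: 47.8
gripper_force: 28.8
```

```bash
python3 - <<'E'
from h import *
from workcell import env
s=env.state();Rt=RR(20,164);print(s["qpos"].round(1),s["ee_pos"].round(1),s["ee_rot"].round(1),s["time_s"],s["gripper_width"].round(1));rel(s,Rt)
go(s,tcp((508,-161,40),Rt),tcp((508,-161,21),Rt))
E
```

```text
Traceback (most recent call last):
AttributeError: 'float' object has no attribute 'round'
```

```bash
python3 - <<'E'
from h import *
from workcell import env
s=env.state();Rt=RR(22.3,167.7);print(s["qpos"].round(1),s["ee_pos"].round(1),s["ee_rot"].round(1),s["time_s"])
go(s,tcp((508,-161,40),Rt),tcp((508,-161,20),Rt))
E
```

```text
[-14.9  11.9 121.7   3.5  24.2 -95.7] [ 530.3 -120.    79.1] [179.6  22.3 167.7] 15.05
to [ 525.8 -164.9   26.3] tool shift cm [ 1.52 -4.52  5.05]
to [ 525.8 -164.9    6.3] tool shift cm [ 0.76 -0.01  1.85]
```

move_arm([
  {"tx":0.3,"ty":-1.5,"tz":0.2,"wx":0,"wy":0,"wz":0},
  {"tx":0.3,"ty":-1.5,"tz":0.6,"wx":0,"wy":0,"wz":0},
  {"tx":0.4,"ty":-1.1,"tz":1.6,"wx":0,"wy":0,"wz":0},
  {"tx":0.3,"ty":-0.4,"tz":1.6,"wx":0,"wy":0,"wz":0},
  {"tx":0.2,"ty":0,"tz":1.1,"wx":0,"wy":0,"wz":0},
  {"tx":0.25,"ty":0,"tz":0.6,"wx":0,"wy":0,"wz":0},
  {"tx":0.25,"ty":0,"tz":0.6,"wx":0,"wy":0,"wz":0},
  {"tx":0.1,"ty":0,"tz":0.2,"wx":0,"wy":0,"wz":0},
  {"tx":0,"ty":0,"tz":0,"wx":0,"wy":0,"wz":0},
  {"tx":0,"ty":0,"tz":0,"wx":0,"wy":0,"wz":0},
])

```text
time_s: 15.88
ee_pos: [525.0, -165.7, 11.1]
ee_rot: [179.6, 22.3, 167.5]
force: [0.5, 0.0, -1.0]
gripper_width: 48.0
gripper_force: 28.8
```

move_arm([
  {"tx":0.07,"ty":0,"tz":0.18,"wx":0,"wy":0,"wz":0},
  {"tx":0.07,"ty":0,"tz":0.18,"wx":0,"wy":0,"wz":0},
  {"tx":0,"ty":0,"tz":0,"wx":0,"wy":0,"wz":0},
  {"tx":0,"ty":0,"tz":0,"wx":0,"wy":0,"wz":0},
])

```text
time_s: 16.22
ee_pos: [524.9, -165.7, 7.0]
ee_rot: [179.6, 22.2, 167.5]
force: [0.5, -0.3, -1.1]
gripper_width: 48.0
gripper_force: 28.8
```

move_arm([
  {"tx":0,"ty":0,"tz":0,"wx":0,"wy":0,"wz":0},
  {"tx":0,"ty":0,"tz":0,"wx":0,"wy":0,"wz":0},
  {"tx":0,"ty":0,"tz":0,"wx":0,"wy":0,"wz":0},
  {"tx":0,"ty":0,"tz":0,"wx":0,"wy":0,"wz":0},
  {"tx":0,"ty":0,"tz":0,"wx":0,"wy":0,"wz":0},
  {"tx":-0.2,"ty":0,"tz":-0.5,"wx":0,"wy":0,"wz":0},
  {"tx":-0.6,"ty":0,"tz":-1.5,"wx":0,"wy":0,"wz":0},
  {"tx":-1,"ty":0,"tz":-2.5,"wx":0,"wy":0,"wz":0},
  {"tx":-1,"ty":0,"tz":-2.5,"wx":0,"wy":0,"wz":0},
  {"tx":-1,"ty":0,"tz":-2.5,"wx":0,"wy":0,"wz":0},
  {"tx":0,"ty":0,"tz":0,"wx":0,"wy":0,"wz":0},
  {"tx":0,"ty":0,"tz":0,"wx":0,"wy":0,"wz":0},
], gripper=7.2)

```text
time_s: 17.22
ee_pos: [525.0, -166.9, 111.5]
ee_rot: [179.6, 22.5, 167.5]
force: [0.0, -0.5, 0.2]
gripper_width: 72.2
gripper_force: 0.0
```

```bash
cat > look.py <<'E'
from h import *
from workcell import grab_frame,env
def rings(z,n="scene"):
    f=grab_frame(n);hsv=cv2.cvtColor(f["color"],cv2.COLOR_RGB2HSV);H,S,V=[hsv[...,i].astype(int) for i in range(3)];pickle.dump(f,open(n+"L.pkl","wb"))
    yy,xx=np.mgrid[:420,:560]
    for k,m in {"chrome":(S<60)&(V>120),"green":(H>45)&(H<80)&(S>150)&(V>70)}.items():
        for b in blobs(m&(yy>150)&(yy<300)&(xx>180)&(xx<400),60):
            h=hull(b);e=cv2.fitEllipse(h.astype(np.float32));bb=cv2.boundingRect(h.astype(np.int32));c=(bb[0]+(bb[2]-1)/2,bb[1]+(bb[3]-1)/2)
            if bb[2]<40: print(n,k,int(b.sum()),bb,onplane(f,[c],z)[0].round(0))
E
python3 - <<'E'
from look import *
s=env.state();print(s["qpos"].round(1),s["ee_pos"].round(1),s["ee_rot"].round(1),s["time_s"])
rings(14);rings(14,"top")
Rt=RR(30,178);rel(s,Rt);R=RR(30,177.5)
T=tcp((680,-30,13),R);print(T,(T-R.apply([0,0,110])).round(1))
E
```

```text
[ -21.3    9.9  118.3    7.5   29.8 -104.7] [ 525.  -166.9  111.5] [179.6  22.5 167.5] 17.2167
scene chrome 460 (341, 192, 31, 25) [461. 174.  14.]
scene chrome 267 (201, 202, 23, 18) [ 501. -163.   14.]
scene chrome 407 (252, 266, 25, 27) [683. -30.  14.]
top chrome 81 (390, 151, 10, 20) [ 713. -324.   14.]
top chrome 64 (287, 164, 16, 16) [681. -33.  14.]
top chrome 385 (211, 232, 25, 25) [468. 173.  14.]
rotvec [-0.074 -0.13  -0.165]
[699.9 -30.9   1.9] [645.  -28.5  97.2]
```

Race is down in the blue bin at about (503,-163). On to race 2.

```bash
python3 - <<'E'
from h import *
from workcell import env
s=env.state();go(s,(595,-31,112))
Rt=RR(32,178);rel(s,Rt)
T=np.array([696,-31,2]);P=(T-Rt.apply([0,0,105])).round(1)
print(P,(Rt.inv().apply(P-np.array([595,-31,112]))/10).round(2))
E
```

```text
to (595, -31, 112) tool shift cm [-3.92 14.73  1.34]
rotvec [-0.076 -0.171 -0.164]
[640.4 -29.1  91. ] [-2.73  0.35  4.18]
```

move_arm([
  {"tx":-0.65,"ty":2.45,"tz":0.22,"wx":0,"wy":0,"wz":0},
  {"tx":-0.65,"ty":2.45,"tz":0.22,"wx":0,"wy":0,"wz":0},
  {"tx":-0.65,"ty":2.45,"tz":0.22,"wx":0,"wy":0,"wz":0},
  {"tx":-0.65,"ty":2.45,"tz":0.22,"wx":0,"wy":0,"wz":0},
  {"tx":-0.65,"ty":2.45,"tz":0.22,"wx":0,"wy":0,"wz":0},
  {"tx":-0.65,"ty":2.45,"tz":0.22,"wx":0,"wy":0,"wz":0},
  {"tx":0,"ty":0,"tz":0,"wx":-0.019,"wy":-0.043,"wz":-0.041},
  {"tx":0,"ty":0,"tz":0,"wx":-0.019,"wy":-0.043,"wz":-0.041},
  {"tx":0,"ty":0,"tz":0,"wx":-0.019,"wy":-0.043,"wz":-0.041},
  {"tx":0,"ty":0,"tz":0,"wx":-0.019,"wy":-0.043,"wz":-0.041},
  {"tx":0,"ty":0,"tz":0,"wx":0,"wy":0,"wz":0},
  {"tx":0,"ty":0,"tz":0,"wx":0,"wy":0,"wz":0},
])

```text
time_s: 18.32
ee_pos: [594.1, -31.7, 110.9]
ee_rot: [179.9, 31.9, 177.8]
force: [0.8, -0.7, 0.3]
gripper_width: 72.3
gripper_force: 0.0
```

```bash
python3 - <<'E'
from h import *
from workcell import env
s=env.state();print(s["qpos"].round(1),s["ee_pos"].round(1),s["ee_rot"].round(1),s["time_s"])
R=Ro.from_euler("xyz",s["ee_rot"],degrees=True);T=np.array([696,-31,2])
go(s,T-R.apply([0,0,100]),T-R.apply([0,0,15]),T)
E
```

```text
[ -5.2  11.3 121.7   6.3  15.3 -98.6] [594.1 -31.7 110.9] [179.9  31.9 177.8] 18.3167
to [643.20794511 -29.11957231  86.90855629] tool shift cm [-2.89  0.44  4.63]
to [688.08119177 -30.71793585  14.73628344] tool shift cm [-0.  -0.   8.5]
to [696 -31   2] tool shift cm [-0.   0.   1.5]
```

move_arm([
  {"tx":-1.2,"ty":0.14,"tz":1.5,"wx":0,"wy":0,"wz":0},
  {"tx":-1.2,"ty":0.2,"tz":1.8,"wx":0,"wy":0,"wz":0},
  {"tx":-0.5,"ty":0.1,"tz":1.8,"wx":0,"wy":0,"wz":0},
  {"tx":0,"ty":0,"tz":2,"wx":0,"wy":0,"wz":0},
  {"tx":0,"ty":0,"tz":2,"wx":0,"wy":0,"wz":0},
  {"tx":0,"ty":0,"tz":2,"wx":0,"wy":0,"wz":0},
  {"tx":0,"ty":0,"tz":1.5,"wx":0,"wy":0,"wz":0},
  {"tx":0,"ty":0,"tz":0.5,"wx":0,"wy":0,"wz":0},
  {"tx":0,"ty":0,"tz":0,"wx":0,"wy":0,"wz":0},
  {"tx":0,"ty":0,"tz":0,"wx":0,"wy":0,"wz":0},
  {"tx":0,"ty":0,"tz":0,"wx":0,"wy":0,"wz":0},
])

```text
time_s: 19.23
ee_pos: [690.1, -30.3, 18.2]
ee_rot: [180.0, 32.2, 178.0]
force: [0.1, 0.7, 0.9]
gripper_width: 71.9
gripper_force: 0.0
```

move_arm([
  {"tx":0.08,"ty":0,"tz":0.4,"wx":0,"wy":0,"wz":0},
  {"tx":0.08,"ty":0,"tz":0.4,"wx":0,"wy":0,"wz":0},
  {"tx":0.08,"ty":0,"tz":0.4,"wx":0,"wy":0,"wz":0},
  {"tx":0.08,"ty":0,"tz":0.35,"wx":0,"wy":0,"wz":0},
  {"tx":0,"ty":0,"tz":0,"wx":0,"wy":0,"wz":0},
  {"tx":0,"ty":0,"tz":0,"wx":0,"wy":0,"wz":0},
])

```text
time_s: 19.73
ee_pos: [695.3, -30.7, 2.2]
ee_rot: [180.0, 32.1, 178.0]
force: [-0.0, -1.1, -0.8]
gripper_width: 71.4
gripper_force: 0.0
```

move_arm([
  {"tx":0,"ty":0,"tz":0,"wx":0,"wy":0,"wz":0},
  {"tx":0,"ty":0,"tz":0,"wx":0,"wy":0,"wz":0},
  {"tx":0,"ty":0,"tz":0,"wx":0,"wy":0,"wz":0},
  {"tx":0,"ty":0,"tz":0,"wx":0,"wy":0,"wz":0},
  {"tx":0,"ty":0,"tz":0,"wx":0,"wy":0,"wz":0},
  {"tx":0,"ty":0,"tz":0,"wx":0,"wy":0,"wz":0},
  {"tx":0,"ty":0,"tz":0,"wx":0,"wy":0,"wz":0},
], gripper=4, force=30)

```text
time_s: 20.32
ee_pos: [695.5, -30.7, 2.5]
ee_rot: [-180.0, 32.1, 178.0]
force: [0.0, -0.3, -0.8]
gripper_width: 45.1
gripper_force: 25.4
```

move_arm([
  {"tx":0,"ty":0,"tz":0,"wx":0,"wy":0,"wz":0},
  {"tx":0,"ty":0,"tz":0,"wx":0,"wy":0,"wz":0},
  {"tx":0,"ty":0,"tz":0,"wx":0,"wy":0,"wz":0},
])

```text
time_s: 20.57
ee_pos: [695.5, -30.7, 2.5]
ee_rot: [-180.0, 32.1, 178.0]
force: [0.2, -0.4, -1.5]
gripper_width: 44.6
gripper_force: 25.4
```

```bash
python3 - <<'E'
from look import *
s=env.state();print(s["ee_pos"].round(1),s["gripper_width"],s["gripper_force"]);rings(13)
E
```

```text
[695.5 -30.7   2.5] 44.63765353920666 25.384165607392788
scene chrome 617 (252, 151, 37, 26) [334. -37.  13.]
scene chrome 142 (255, 184, 30, 7) [417. -34.  13.]
scene chrome 457 (341, 192, 31, 25) [460. 174.  13.]
scene chrome 266 (201, 202, 23, 18) [ 500. -163.   13.]
scene chrome 352 (252, 267, 25, 26) [683. -30.  13.]
```

move_arm([
  {"tx":0,"ty":0,"tz":0,"wx":0,"wy":0,"wz":0},
  {"tx":0,"ty":0,"tz":0,"wx":0,"wy":0,"wz":0},
  {"tx":0,"ty":0,"tz":0,"wx":0,"wy":0,"wz":0},
  {"tx":-0.13,"ty":0.05,"tz":0.25,"wx":0,"wy":0,"wz":0},
  {"tx":-0.13,"ty":0,"tz":0.25,"wx":0,"wy":0,"wz":0},
  {"tx":0,"ty":0,"tz":0,"wx":0,"wy":0,"wz":0},
  {"tx":0,"ty":0,"tz":0,"wx":0,"wy":0,"wz":0},
], gripper=6.5)

```text
time_s: 21.2
ee_pos: [700.4, -30.3, -0.6]
ee_rot: [-180.0, 32.1, 178.0]
force: [-0.3, 0.6, -0.9]
gripper_width: 65.0
gripper_force: 0.0
```

move_arm([
  {"tx":0,"ty":0,"tz":0,"wx":0,"wy":0,"wz":0},
  {"tx":0,"ty":0,"tz":0,"wx":0,"wy":0,"wz":0},
  {"tx":0,"ty":0,"tz":0,"wx":0,"wy":0,"wz":0},
  {"tx":0,"ty":0,"tz":0,"wx":0,"wy":0,"wz":0},
  {"tx":0,"ty":0,"tz":0,"wx":0,"wy":0,"wz":0},
  {"tx":0,"ty":0,"tz":0,"wx":0,"wy":0,"wz":0},
  {"tx":0,"ty":0,"tz":0,"wx":0,"wy":0,"wz":0},
], gripper=4)

```text
time_s: 21.78
ee_pos: [700.2, -30.3, -0.4]
ee_rot: [-180.0, 32.1, 178.0]
force: [-0.9, 0.9, -0.1]
gripper_width: 49.4
gripper_force: 30.0
```

move_arm([
  {"tx":0,"ty":0,"tz":-0.3,"wx":0,"wy":0,"wz":0},
  {"tx":0,"ty":0,"tz":-0.8,"wx":0,"wy":0,"wz":0},
  {"tx":0,"ty":0,"tz":-1.6,"wx":0,"wy":0,"wz":0},
  {"tx":0,"ty":0,"tz":-2.5,"wx":0,"wy":0,"wz":0},
  {"tx":0,"ty":0,"tz":-3,"wx":0,"wy":0,"wz":0},
  {"tx":0,"ty":0,"tz":-3,"wx":0,"wy":0,"wz":0},
  {"tx":1,"ty":0,"tz":-1.3,"wx":0,"wy":0,"wz":0},
  {"tx":1.5,"ty":0,"tz":0,"wx":0,"wy":0,"wz":0},
  {"tx":1.5,"ty":0,"tz":0,"wx":0,"wy":0,"wz":0},
  {"tx":1,"ty":0,"tz":0,"wx":0,"wy":0,"wz":0},
  {"tx":0,"ty":0,"tz":0,"wx":0,"wy":0,"wz":0},
  {"tx":0,"ty":0,"tz":0,"wx":0,"wy":0,"wz":0},
])

```text
time_s: 22.78
ee_pos: [591.4, -26.6, 78.7]
ee_rot: [-180.0, 32.1, 178.0]
force: [0.3, -0.3, -1.0]
gripper_width: 49.7
gripper_force: 30.0
```

```bash
python3 - <<'E'
from h import *
from workcell import env
s=env.state();print(s["qpos"].round(1),s["ee_pos"].round(1),s["ee_rot"].round(1),s["time_s"],s["gripper_width"],s["force"].round(1))
Rt=RR(18,168);rel(s,Rt);o=np.array([9.1,0,-21.5])
T=np.array([436,-163,21])-Rt.apply(o);print(T.round(1),(Rt.inv().apply(T+[0,0,65]-np.array(s["ee_pos"]))/10).round(2),(Rt.inv().apply([0,0,-6.5])).round(2))
E
```

```text
[  -4.5   14.   124.7    8.1    9.4 -100.1] [591.4 -26.6  78.7] [-180.    32.1  178. ] 22.7833 49.65196011657457 [ 0.3 -0.3 -1. ]
rotvec [0.074 0.246 0.158]
[ 451.  -166.2    3.4] [ 10.62 -16.57  -2.36] [ 2.01 -0.    6.18]
```

move_arm([
  {"tx":0,"ty":0,"tz":0,"wx":0.0185,"wy":0.0615,"wz":0.04},
  {"tx":0,"ty":0,"tz":0,"wx":0.0185,"wy":0.0615,"wz":0.04},
  {"tx":0,"ty":0,"tz":0,"wx":0.0185,"wy":0.0615,"wz":0.04},
  {"tx":0,"ty":0,"tz":0,"wx":0.0185,"wy":0.0615,"wz":0.04},
  {"tx":1.5,"ty":-2.4,"tz":-0.34,"wx":0,"wy":0,"wz":0},
  {"tx":1.5,"ty":-2.4,"tz":-0.34,"wx":0,"wy":0,"wz":0},
  {"tx":1.5,"ty":-2.4,"tz":-0.34,"wx":0,"wy":0,"wz":0},
  {"tx":1.5,"ty":-2.4,"tz":-0.34,"wx":0,"wy":0,"wz":0},
  {"tx":1.5,"ty":-2.4,"tz":-0.34,"wx":0,"wy":0,"wz":0},
  {"tx":1.5,"ty":-2.4,"tz":-0.34,"wx":0,"wy":0,"wz":0},
  {"tx":1.6,"ty":-2.2,"tz":-0.34,"wx":0,"wy":0,"wz":0},
  {"tx":0,"ty":0,"tz":0,"wx":0,"wy":0,"wz":0},
])

```text
time_s: 23.78
ee_pos: [449.9, -168.9, 67.1]
ee_rot: [179.9, 18.4, 168.1]
force: [-0.1, 0.5, -1.3]
gripper_width: 49.4
gripper_force: 30.0
```

move_arm([
  {"tx":0,"ty":0,"tz":0,"wx":0,"wy":0,"wz":0},
  {"tx":0,"ty":0,"tz":0,"wx":0,"wy":0,"wz":0},
])

```text
time_s: 23.95
ee_pos: [453.7, -167.3, 68.0]
ee_rot: [179.9, 18.6, 168.2]
force: [-0.8, 0.4, -1.0]
gripper_width: 49.8
gripper_force: 30.0
```

```bash
python3 - <<'E'
from look import *
s=env.state();print(s["qpos"].round(1),s["ee_pos"].round(1),s["ee_rot"].round(1),s["time_s"],s["gripper_width"])
o=np.array([9.1,0,-21.5]);R=Ro.from_euler("xyz",s["ee_rot"],degrees=True)
T=np.array([436,-163,20])-R.apply(o);go(s,T+[0,0,15],T)
E
```

```text
[ -24.8    9.2  126.1    9.4   27.  -110.8] [ 453.7 -167.3   68. ] [179.9  18.6 168.2] 23.95 49.83570844942816
to [ 451.16145731 -166.0980271    17.51879752] tool shift cm [1.87 0.05 4.7 ]
to [ 451.16145731 -166.0980271     2.51879752] tool shift cm [ 0.48 -0.    1.42]
```

move_arm([
  {"tx":0.5,"ty":0,"tz":1.2,"wx":0,"wy":0,"wz":0},
  {"tx":0.6,"ty":0,"tz":1.5,"wx":0,"wy":0,"wz":0},
  {"tx":0.5,"ty":0,"tz":1.3,"wx":0,"wy":0,"wz":0},
  {"tx":0.3,"ty":0,"tz":0.8,"wx":0,"wy":0,"wz":0},
  {"tx":0.2,"ty":0,"tz":0.6,"wx":0,"wy":0,"wz":0},
  {"tx":0.15,"ty":0,"tz":0.4,"wx":0,"wy":0,"wz":0},
  {"tx":0,"ty":0,"tz":0.1,"wx":0,"wy":0,"wz":0},
  {"tx":0,"ty":0,"tz":0,"wx":0,"wy":0,"wz":0},
  {"tx":0,"ty":0,"tz":0,"wx":0,"wy":0,"wz":0},
])

```text
time_s: 24.7
ee_pos: [450.3, -165.9, 4.7]
ee_rot: [179.8, 18.5, 168.3]
force: [0.1, 0.6, -1.5]
gripper_width: 49.6
gripper_force: 30.0
```

move_arm([
  {"tx":0,"ty":0,"tz":0.15,"wx":0,"wy":0,"wz":0},
  {"tx":0,"ty":0,"tz":0,"wx":0,"wy":0,"wz":0},
  {"tx":0,"ty":0,"tz":0,"wx":0,"wy":0,"wz":0},
])

```text
time_s: 24.95
ee_pos: [450.2, -166.0, 3.1]
ee_rot: [179.8, 18.5, 168.3]
force: [0.3, 0.3, -1.8]
gripper_width: 49.5
gripper_force: 30.0
```

Release and rise.

move_arm([
  {"tx":0,"ty":0,"tz":0,"wx":0,"wy":0,"wz":0},
  {"tx":0,"ty":0,"tz":0,"wx":0,"wy":0,"wz":0},
  {"tx":0,"ty":0,"tz":0,"wx":0,"wy":0,"wz":0},
  {"tx":0,"ty":0,"tz":0,"wx":0,"wy":0,"wz":0},
  {"tx":0,"ty":0,"tz":0,"wx":0,"wy":0,"wz":0},
  {"tx":-0.15,"ty":0,"tz":-0.5,"wx":0,"wy":0,"wz":0},
  {"tx":-0.5,"ty":0,"tz":-1.5,"wx":0,"wy":0,"wz":0},
  {"tx":-0.8,"ty":0,"tz":-2.4,"wx":0,"wy":0,"wz":0},
  {"tx":-0.8,"ty":0,"tz":-2.4,"wx":0,"wy":0,"wz":0},
  {"tx":-0.8,"ty":0,"tz":-2.4,"wx":0,"wy":0,"wz":0},
  {"tx":-0.5,"ty":0,"tz":-1.5,"wx":0,"wy":0,"wz":0},
  {"tx":0,"ty":0,"tz":0,"wx":0,"wy":0,"wz":0},
], gripper=7.2)

```text
time_s: 25.95
ee_pos: [452.3, -167.5, 119.9]
ee_rot: [180.0, 18.9, 168.3]
force: [1.3, 0.2, -0.3]
gripper_width: 72.0
gripper_force: 0.0
```

```bash
python3 - <<'E'
from look import *
s=env.state();print(s["qpos"].round(1),s["ee_pos"].round(1),s["ee_rot"].round(1),s["time_s"]);rings(14)
Rt=RR(32,171);rel(s,Rt);go(s,(585,-120,112))
E
```

```text
[ -24.9    4.5  122.     7.4   35.3 -108.6] [ 452.3 -167.5  119.9] [180.   18.9 168.3] 25.95
scene chrome 291 (205, 180, 22, 20) [ 433. -163.   14.]
scene chrome 457 (341, 192, 31, 26) [462. 174.  14.]
scene chrome 273 (201, 201, 23, 19) [ 499. -163.   14.]
rotvec [-0.02  -0.228 -0.043]
to (585, -120, 112) tool shift cm [-11.12   7.34   4.66]
```

move_arm([
  {"tx":-1.5,"ty":1.0,"tz":0.6,"wx":0,"wy":0,"wz":0},
  {"tx":-2.4,"ty":1.6,"tz":1.0,"wx":0,"wy":0,"wz":0},
  {"tx":-2.4,"ty":1.6,"tz":1.0,"wx":0,"wy":0,"wz":0},
  {"tx":-2.4,"ty":1.6,"tz":1.0,"wx":0,"wy":0,"wz":0},
  {"tx":-2.4,"ty":1.5,"tz":1.0,"wx":0,"wy":0,"wz":0},
  {"tx":0,"ty":0,"tz":0,"wx":0,"wy":-0.057,"wz":-0.002},
  {"tx":0,"ty":0,"tz":0,"wx":0,"wy":-0.057,"wz":-0.002},
  {"tx":0,"ty":0,"tz":0,"wx":0,"wy":-0.057,"wz":-0.002},
  {"tx":0,"ty":0,"tz":0,"wx":0,"wy":-0.057,"wz":-0.002},
  {"tx":0,"ty":0,"tz":0,"wx":0,"wy":0,"wz":0},
  {"tx":0,"ty":0,"tz":0,"wx":0,"wy":0,"wz":0},
  {"tx":0,"ty":0,"tz":0,"wx":0,"wy":0,"wz":0},
])

```text
time_s: 27.0
ee_pos: [582.4, -119.1, 107.1]
ee_rot: [-180.0, 31.5, 168.7]
force: [-0.1, 0.4, -0.2]
gripper_width: 71.9
gripper_force: 0.0
```

```bash
python3 - <<'E'
from look import *
s=env.state();print(s["qpos"].round(1),s["ee_pos"].round(1),s["ee_rot"].round(1),s["time_s"]);rings(13)
R=Ro.from_euler("xyz",s["ee_rot"],degrees=True);T=np.array([683,-131,13])-R.apply([9.5,0,-21])
print(T);go(s,T-R.apply([0,0,100]),T-R.apply([0,0,18]),T)
E
```

```text
[-13.3  11.6 121.7   4.   15.3 -95.6] [ 582.4 -119.1  107.1] [-180.    31.5  168.7] 27.0
scene chrome 200 (209, 180, 18, 20) [ 432. -159.   13.]
scene chrome 456 (341, 192, 31, 25) [460. 174.  13.]
scene chrome 266 (201, 202, 23, 18) [ 500. -163.   13.]
[ 7.01695476e+02 -1.34727651e+02  4.49311567e-02]
to [ 650.51619799 -124.50570812   85.34553739] tool shift cm [-4.65  0.8   5.39]
to [ 692.48320563 -132.88770142   15.39904028] tool shift cm [-0.  -0.   8.2]
to [ 7.01695476e+02 -1.34727651e+02  4.49311567e-02] tool shift cm [ 0.  -0.   1.8]
```

move_arm([
  {"tx":-1.4,"ty":0.25,"tz":1.6,"wx":0,"wy":0,"wz":0},
  {"tx":-1.6,"ty":0.25,"tz":2,"wx":0,"wy":0,"wz":0},
  {"tx":-1.5,"ty":0.25,"tz":1.8,"wx":0,"wy":0,"wz":0},
  {"tx":0,"ty":0,"tz":2,"wx":0,"wy":0,"wz":0},
  {"tx":0,"ty":0,"tz":2,"wx":0,"wy":0,"wz":0},
  {"tx":0,"ty":0,"tz":2,"wx":0,"wy":0,"wz":0},
  {"tx":0,"ty":0,"tz":1.4,"wx":0,"wy":0,"wz":0},
  {"tx":0,"ty":0,"tz":0.6,"wx":0,"wy":0,"wz":0},
  {"tx":0,"ty":0,"tz":0,"wx":0,"wy":0,"wz":0},
  {"tx":0,"ty":0,"tz":0,"wx":0,"wy":0,"wz":0},
  {"tx":0,"ty":0,"tz":0,"wx":0,"wy":0,"wz":0},
])

```text
time_s: 27.97
ee_pos: [690.1, -132.8, 17.5]
ee_rot: [-180.0, 31.6, 168.8]
force: [0.4, -0.1, -0.2]
gripper_width: 71.7
gripper_force: 0.0
```

```bash
python3 - <<'E'
from h import *
from workcell import env
s=env.state();print(s["qpos"].round(1),s["force"].round(1));go(s,(700,-134,0.5))
E
```

```text
[-12.   27.3 113.9   3.1   7.3 -93.7] [ 0.4 -0.1 -0.2]
to (700, -134, 0.5) tool shift cm [0.04 0.08 1.97]
```

move_arm([
  {"tx":0,"ty":0.08,"tz":0.6,"wx":0,"wy":0,"wz":0},
  {"tx":0,"ty":0,"tz":0.6,"wx":0,"wy":0,"wz":0},
  {"tx":0,"ty":0,"tz":0.4,"wx":0,"wy":0,"wz":0},
  {"tx":0,"ty":0,"tz":0.3,"wx":0,"wy":0,"wz":0},
  {"tx":0,"ty":0,"tz":0,"wx":0,"wy":0,"wz":0},
  {"tx":0,"ty":0,"tz":0,"wx":0,"wy":0,"wz":0},
])

```text
time_s: 28.47
ee_pos: [699.5, -133.8, -0.1]
ee_rot: [-180.0, 31.5, 168.8]
force: [-1.1, 1.1, 0.4]
gripper_width: 72.0
gripper_force: 0.0
```

move_arm([
  {"tx":0,"ty":0,"tz":0,"wx":0,"wy":0,"wz":0},
  {"tx":0,"ty":0,"tz":0,"wx":0,"wy":0,"wz":0},
  {"tx":0,"ty":0,"tz":0,"wx":0,"wy":0,"wz":0},
  {"tx":0,"ty":0,"tz":0,"wx":0,"wy":0,"wz":0},
  {"tx":0,"ty":0,"tz":0,"wx":0,"wy":0,"wz":0},
  {"tx":0,"ty":0,"tz":0,"wx":0,"wy":0,"wz":0},
  {"tx":0,"ty":0,"tz":0,"wx":0,"wy":0,"wz":0},
], gripper=4.5, force=20)

```text
time_s: 29.05
ee_pos: [699.6, -133.9, 0.4]
ee_rot: [-180.0, 31.5, 168.8]
force: [-0.5, -0.5, 1.6]
gripper_width: 54.0
gripper_force: 19.9
```

move_arm([
  {"tx":0,"ty":0,"tz":-0.3,"wx":0,"wy":0,"wz":0},
  {"tx":0,"ty":0,"tz":-0.8,"wx":0,"wy":0,"wz":0},
  {"tx":0,"ty":0,"tz":-1.6,"wx":0,"wy":0,"wz":0},
  {"tx":0,"ty":0,"tz":-2.5,"wx":0,"wy":0,"wz":0},
  {"tx":0,"ty":0,"tz":-3,"wx":0,"wy":0,"wz":0},
  {"tx":0,"ty":0,"tz":-3,"wx":0,"wy":0,"wz":0},
  {"tx":1,"ty":0,"tz":-1.3,"wx":0,"wy":0,"wz":0},
  {"tx":1.5,"ty":0,"tz":0,"wx":0,"wy":0,"wz":0},
  {"tx":1.5,"ty":0,"tz":0,"wx":0,"wy":0,"wz":0},
  {"tx":1,"ty":0,"tz":0,"wx":0,"wy":0,"wz":0},
  {"tx":0,"ty":0,"tz":0,"wx":0,"wy":0,"wz":0},
  {"tx":0,"ty":0,"tz":0,"wx":0,"wy":0,"wz":0},
])

```text
time_s: 30.05
ee_pos: [593.6, -112.8, 80.8]
ee_rot: [-180.0, 31.5, 168.8]
force: [0.3, -0.4, -0.5]
gripper_width: 53.8
gripper_force: 19.9
```

```bash
python3 - <<'E'
from h import *
from workcell import env
s=env.state();print(s["qpos"].round(1),s["ee_pos"].round(1),s["ee_rot"].round(1),s["time_s"],s["gripper_width"])
Rt=RR(20,175);rel(s,Rt);o=np.array([9.5,0,-21])
T=np.array([481,-3,21])-Rt.apply(o);print(T.round(1),(Rt.inv().apply(T+[0,0,60]-np.array(s["ee_pos"]))/10).round(2))
E
```

```text
[-12.1  14.7 122.5   2.2  11.2 -92.9] [ 593.6 -112.8   80.8] [-180.    31.5  168.8] 30.05 53.8303355551453
rotvec [-0.048  0.201 -0.098]
[497.   -4.4   4.5] [10.49  9.95 -2.08]
```

move_arm([
  {"tx":0,"ty":0,"tz":0,"wx":-0.012,"wy":0.05,"wz":-0.0245},
  {"tx":0,"ty":0,"tz":0,"wx":-0.012,"wy":0.05,"wz":-0.0245},
  {"tx":0,"ty":0,"tz":0,"wx":-0.012,"wy":0.05,"wz":-0.0245},
  {"tx":0,"ty":0,"tz":0,"wx":-0.012,"wy":0.05,"wz":-0.0245},
  {"tx":1.5,"ty":1.4,"tz":-0.3,"wx":0,"wy":0,"wz":0},
  {"tx":1.8,"ty":1.7,"tz":-0.36,"wx":0,"wy":0,"wz":0},
  {"tx":1.8,"ty":1.7,"tz":-0.36,"wx":0,"wy":0,"wz":0},
  {"tx":1.8,"ty":1.7,"tz":-0.36,"wx":0,"wy":0,"wz":0},
  {"tx":1.8,"ty":1.7,"tz":-0.36,"wx":0,"wy":0,"wz":0},
  {"tx":1.8,"ty":1.7,"tz":-0.36,"wx":0,"wy":0,"wz":0},
  {"tx":0,"ty":0,"tz":0,"wx":0,"wy":0,"wz":0},
  {"tx":0,"ty":0,"tz":0,"wx":0,"wy":0,"wz":0},
])

```text
time_s: 31.05
ee_pos: [497.8, -4.2, 65.1]
ee_rot: [180.0, 20.1, 175.1]
force: [0.0, -0.4, -0.3]
gripper_width: 54.2
gripper_force: 19.9
```

```bash
python3 - <<'E'
from h import *
from workcell import env
s=env.state();print(s["qpos"].round(1),s["ee_pos"].round(1),s["ee_rot"].round(1),s["time_s"],s["gripper_width"])
R=Ro.from_euler("xyz",s["ee_rot"],degrees=True);o=np.array([9.5,0,-21])
T=np.array([481,-3,20])-R.apply(o);go(s,T)
E
```

```text
[ -0.8  10.  126.2  -3.5  23.8 -83. ] [497.8  -4.2  65.1] [180.   20.1 175.1] 31.05 54.242087887053245
to [497.08810057  -4.37407982   3.55205409] tool shift cm [ 2.18 -0.03  5.76]
```

move_arm([
  {"tx":0.4,"ty":0,"tz":1.0,"wx":0,"wy":0,"wz":0},
  {"tx":0.6,"ty":0,"tz":1.5,"wx":0,"wy":0,"wz":0},
  {"tx":0.5,"ty":0,"tz":1.3,"wx":0,"wy":0,"wz":0},
  {"tx":0.3,"ty":0,"tz":0.9,"wx":0,"wy":0,"wz":0},
  {"tx":0.2,"ty":0,"tz":0.6,"wx":0,"wy":0,"wz":0},
  {"tx":0.15,"ty":0,"tz":0.4,"wx":0,"wy":0,"wz":0},
  {"tx":0,"ty":0,"tz":0,"wx":0,"wy":0,"wz":0},
  {"tx":0,"ty":0,"tz":0,"wx":0,"wy":0,"wz":0},
  {"tx":0,"ty":0,"tz":0,"wx":0,"wy":0,"wz":0},
])

```text
time_s: 31.8
ee_pos: [497.1, -5.0, 4.2]
ee_rot: [180.0, 20.1, 175.0]
force: [-0.5, 0.8, 0.3]
gripper_width: 54.0
gripper_force: 19.9
```

move_arm([
  {"tx":0,"ty":0,"tz":0,"wx":0,"wy":0,"wz":0},
  {"tx":0,"ty":0,"tz":0,"wx":0,"wy":0,"wz":0},
  {"tx":0,"ty":0,"tz":0,"wx":0,"wy":0,"wz":0},
  {"tx":0,"ty":0,"tz":0,"wx":0,"wy":0,"wz":0},
  {"tx":0,"ty":0,"tz":0,"wx":0,"wy":0,"wz":0},
  {"tx":-0.15,"ty":0,"tz":-0.5,"wx":0,"wy":0,"wz":0},
  {"tx":-0.5,"ty":0,"tz":-1.5,"wx":0,"wy":0,"wz":0},
  {"tx":-0.9,"ty":0,"tz":-2.4,"wx":0,"wy":0,"wz":0},
  {"tx":-0.9,"ty":0,"tz":-2.4,"wx":0,"wy":0,"wz":0},
  {"tx":-0.9,"ty":0,"tz":-2.4,"wx":0,"wy":0,"wz":0},
  {"tx":-0.9,"ty":0,"tz":-2.4,"wx":0,"wy":0,"wz":0},
  {"tx":0,"ty":0,"tz":0,"wx":0,"wy":0,"wz":0},
], gripper=7.4)

```text
time_s: 32.8
ee_pos: [500.4, -4.8, 133.3]
ee_rot: [179.9, 20.7, 175.0]
force: [0.4, 0.1, 0.4]
gripper_width: 74.2
gripper_force: 0.0
```

move_arm([
  {"tx":2,"ty":2,"tz":-2.5,"wx":0,"wy":0,"wz":0},
  {"tx":2,"ty":3,"tz":-2.5,"wx":0,"wy":0,"wz":0},
  {"tx":2,"ty":3,"tz":-2.5,"wx":0,"wy":0,"wz":0},
  {"tx":0,"ty":3,"tz":-2,"wx":0,"wy":0,"wz":0},
  {"tx":0,"ty":0,"tz":0,"wx":0,"wy":0,"wz":0},
  {"tx":0,"ty":0,"tz":0,"wx":0,"wy":0,"wz":0},
])

```text
time_s: 33.3
ee_pos: [419.8, 110.9, 195.0]
ee_rot: [179.9, 20.1, 175.2]
force: [0.5, 0.1, -1.5]
gripper_width: 74.3
gripper_force: 0.0
```

```bash
python3 - <<'E'
from look import *
s=env.state();print(s["ee_pos"].round(1),s["time_s"],s["force"].round(1))
for n in ("scene","top"):
    rings(14,n);f=pickle.load(open(n+"L.pkl","rb"));hsv=cv2.cvtColor(f["color"],cv2.COLOR_RGB2HSV).astype(int);H,S,V=hsv[...,0],hsv[...,1],hsv[...,2]
    # outlines expected for flat parts vs seen mask overlap
    a=np.linspace(0,2*np.pi,60)
    for nm,c,r,m in (("race",(500,-163),26,(S<70)&(V>100)),("race",(433,-163),26,(S<70)&(V>100)),("seal",(481,-3),28,(H>42)&(H<85)&(S>90))):
        P=[[c[0]+r*np.cos(t),c[1]+r*np.sin(t),z] for t in a for z in (5,23)]
        bb=cv2.boundingRect(proj(f,P).astype(np.float32));u=proj(f,[[*c,14]])[0].astype(int);w=m[u[1]-25:u[1]+25,u[0]-22:u[0]+22];bs=blobs(w,20)
        print(n,nm,"pred",bb,[tuple(np.add(cv2.boundingRect(b.astype(np.uint8)),(u[0]-22,u[1]-25,0,0)).tolist())+(int(b.sum()),) for b in bs])
E
```

```text
[419.8 110.9 195. ] 33.3 [ 0.5  0.1 -1.5]
scene chrome 289 (205, 180, 22, 20) [ 433. -163.   14.]
scene chrome 439 (341, 192, 31, 25) [461. 174.  14.]
scene chrome 264 (201, 202, 23, 18) [ 501. -163.   14.]
scene race pred (200, 199, 24, 23) [(205, 185, 22, 15, 228), (190, 202, 34, 25, 471)]
scene race pred (204, 179, 23, 21) [(213, 169, 21, 1, 21), (205, 180, 22, 20, 305), (201, 202, 23, 12, 177)]
scene seal pred (269, 195, 25, 24) [(269, 196, 24, 21, 358)]
top chrome 82 (391, 151, 9, 20) [ 713. -326.   14.]
top chrome 169 (330, 222, 20, 18) [ 508. -162.   14.]
top chrome 395 (211, 232, 25, 25) [468. 173.  14.]
top chrome 175 (331, 247, 20, 19) [ 435. -164.   14.]
top race pred (330, 223, 20, 20) [(317, 209, 44, 22, 76), (330, 221, 20, 20, 183), (317, 233, 1, 25, 25), (331, 247, 20, 11, 104)]
top race pred (330, 247, 20, 19) [(330, 231, 20, 10, 93), (331, 247, 20, 19, 184), (318, 272, 44, 3, 46)]
top seal pred (274, 229, 20, 21) [(276, 231, 18, 18, 180)]
```

All outlines match flat parts: races at about (505,-163) and (434,-163), the seal near (482,-4), and the cap at about (465,174). Handing in.

```bash
python3 -c "
from workcell import env
print(env.job_done())"
```

```text
the job is handed in; nothing more can be done
None
```

The job is handed in (no verdict was returned): both races are side by side in the blue bin, the seal is in the yellow bin, and the cap is hub up in the red bin; in the last camera check the races and seal looked flat, with the arm clear and about 33 s used.

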